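# Hang the mallet in its roller-catch ring

## Robot

A 6-joint arm with a two-finger parallel gripper is mounted at the origin on the work surface. World frame = base frame: x ahead of the robot, y to its left, z up, the work surface at z = 0. Lengths are in m, angles in rad, forces in N, time in s.
With the tool pointing down it reaches from about 0.35 to 0.85 m from the base axis. Payload 8.1 kg.
Tool frame: the origin (TCP) lies between the finger pads; the fingertips stand 14 mm ahead of it and the grasp point (between the pads) lies 5 mm behind it; z points along the fingers, y is the direction in which the jaws open and shut (so a half turn about z gives the same grasp; the last joint's range is limited). The gripper opens to 93 mm and grips with 3 to 60 N. Pads are 15 mm wide; open, the fingers measure 128 mm over their backs; the gripper's body (75 mm by 188 mm) begins 65 mm behind the grasp point.
Start: joints at [-1.228, 0.13, 1.488, -0, 1.523, -0.085], TCP at [0.249, -0.546, 0.233] pointing down, gripper open.
Joint ranges: [-2.96, 2.96], [-0.89, 2.26], [0.02, 2.5], [-1.34, 4.48], [0, 2.73], [-2.66, 2.66]. Speed limits (rad/s): [2.39, 2.39, 2.79, 3.14, 3.14, 3.14].

## Interface

Orientations are given as a rotation vector (axis times angle).
In Python, from plant import robot gives the robot as it stands.
- The arm moves only by the tool step_arm, never from a script. Its argument "targets" is a list of rows, each an object of numbers: "tx", "ty", "tz": the shift along the tool's x, y, z in mm; "ax", "ay", "az": the turn, a rotation vector about the tool's x, y, z in rad; "grip": the closure in counts, from 0 (fully open) to 255 (shut). In form: [{"tx": .., "ty": .., "tz": .., "ax": .., "ay": .., "az": .., "grip": ..}, ...]. A call has 1 to 20 rows; each row shifts and turns the commanded pose from where the row before left it, along the tool's axes as they then stand; what a row does not reach is not made up. A row lasts 1/10 s, in which the tool goes at most 50 mm and 8.59 degrees, less where a joint would pass 70% of its speed; a pose out of reach is approached as far as the arm can. A call with a gripper value outside its range is refused whole. The fingers move at their own pace and stop on an object; "squeeze" is the grip in N (left out, the last holds). Time passes only in rows, so rows that do not move let the fingers close. It gives the time, the measured TCP pose, the force and the opening at its end, in the units of the state.
- robot.read_state(): the state, without advancing time (a new reading comes with each control period).
- robot.read_camera(name): name is "scene" or "top" or "wrist"; returns a dict with "frame" (420x560x3 uint8, blue, green, red), "fx", "fy", "cx", "cy" (pixels), "R" (3x3) and "t" (3): a world point X has camera coordinates R X + t. Camera axes: x right, y down, z forward; pixel columns grow to the right and rows downward; lengths in m; the calibration is good to about 2 mm. A picture is of the moment at which its call begins. There is no depth.
- robot.close_job(): hands the job in, once; it reports no verdict.
The state is a dict: "t": time; "q": joint angles; "dq": joint speeds; "joint_torque": joint torques, N m; "tool_pos": TCP position; "orientation": TCP orientation; "force": force on the tool from outside, world axes, zero at the start; "wrist_torque": the same for the moment, N m; "opening": finger opening in m.
Only numpy, scipy, OpenCV 4.12 (cv2) and the standard library are available. Lean on these libraries where they do the work, as an engineer would, in place of code of your own. Each camera call takes 0.05 s, during which the arm holds its last target.

## Task

Lift the mallet out of the yellow tote and put it away in the ring on the white pipe stand: feel its handle into the close-fitting ring, lower it through without letting it fall, push it past the roller catch, and press until the head bears firmly on the ring (hold it there a moment with 10 to 25 N; never load the stand with more than 30 N). Then let go and leave it hanging upright and fully home; leave the spanner, the carton and the steel bush where they are.

Things in the scene. Friction and masses are not known exactly. Their poses are not given: they have to be found in the camera images.
- mallet: Mallet, 0.28 to 0.44 kg. Black rubber block head 40 (its x) x 95 (y) x 38 mm high (z), a handle along -z. Origin: centre of the head's underside, on the handle's axis. Starts upright, the ends of its head lying across two walls of the tote, handle hanging inside. Grip the head from above across its 40 mm width (x), fingertips 5 to 10 mm above the underside so that they clear the ring.
- handle_tip (a point): Centre of the flat lower end of the mallet's wooden handle, 125 mm below the head's underside. The round handle is 17 mm in diameter and ends in a butt of 22 mm diameter, 16 mm long, its lower edge barely broken (0.7 mm).
- ferrule (a point): Middle of the mallet's steel ferrule: 22 mm diameter, from 28.5 to 44.5 mm below the head's underside, the first and last 4 mm of it cones.
- ring_top (a point): Fixed mark on the stand: where the centre of the ring's top face is nominally, 150 mm above the table, axes as the stand's. The ring itself is locked by hand up to 12 mm to either side of it along y (not measured). Steel ring, 24 mm hole, sharp edge (1 mm play round the butt), 40 mm outer diameter, 12 mm thick. Home, the head's underside lies on the ring. Any yaw of the mallet will do.
- catch (a point): Nominal middle of the catch, 22 mm below the ring's top, shifted in y with the ring: two spring rollers 18 mm apart. The 22 mm butt, then the ferrule, must be pushed between them against up to about 11 N; the handle between passes freely. The ferrule meets them with the head 20 mm above home (weight alone does not pass) and is past 8 mm from home; then the head moves freely on to the ring.
- holder: Fixed stand of white 28 mm pipe with black joints; origin on the table under the ring's nominal axis. A crossbar along y, 75 mm to +x of the ring, runs between posts 220 mm apart; a dark clamp locked on the bar carries the ring on an arm towards -x. Crossbar and joints reach up to 138 mm; nothing stands higher than the ring's top face.
- tote: Fixed yellow open-topped tote, 200 (x) x 150 (y) x 145 mm high, walls 4 mm; origin under its centre. A middle wall along x makes two long pockets; the +y pocket is empty but for the mallet's handle, the -y pocket holds bolts below the rim.
- spanner: Bystander: steel spanner 160 mm long lying on the table.
- carton: Bystander: cardboard carton 100 x 90 x 80 mm high on the table; origin under its centre.
- bush: Bystander: flanged steel bush, 48 mm flange, 40 mm high, standing on the table; origin under its centre.

How it is judged:
By the outcome, as a careful person would: the job done as asked, in the order asked, and still so for the second after the job is handed in, with the robot touching nothing.
It also fails if it takes over 72 s, if anything falls off the work surface, if the arm or the gripper's body presses on something with over 40 N, if the wrist force passes 120 N, or if a joint passes its speed limit or range.

## Working session

There is one attempt and no reset: what is moved stays moved. The work goes in short steps, Python scripts to look and compute and a tool call to move; the robot and the scene stay as the last step left them, time stands still between calls to the robot, and variables do not carry over. Pictures are saved under pics/ and viewed, and the job is handed in when it is done.

Besides the shell and the picture viewer there is one more tool, called after ">>>" as name(argument=value, ...) on one line, values as JSON. step_arm: Moves the arm, as the interface text tells. Its arguments: {"type":"object","properties":{"targets":{"type":"array"},"squeeze":{"type":"number"}},"required":["targets"]}

```bash
mkdir -p pics
cat > h.py <<'E'
import numpy as np, cv2
from plant import robot
from scipy.spatial.transform import Rotation as Ro
def cam(n,f=None):
    c=robot.read_camera(n)
    for k in("R","t"): c[k]=np.array(c[k])
    if f: cv2.imwrite(f"pics/{f}.png",c["frame"])
    return c
def ray(c,u,v):
    d=c["R"].T@np.array([(u-c["cx"])/c["fx"],(v-c["cy"])/c["fy"],1]); return -c["R"].T@c["t"],d/np.linalg.norm(d)
def onz(c,u,v,z):
    o,d=ray(c,u,v); return o+d*(z-o[2])/d[2]
def proj(c,X):
    p=c["R"]@np.array(X)+c["t"]; return np.array([c["fx"]*p[0]/p[2]+c["cx"],c["fy"]*p[1]/p[2]+c["cy"]])
E
python3 - <<'E'
from h import *
import pickle
d={n:cam(n,n+"0") for n in("scene","top","wrist")}
pickle.dump(d,open("c0.pkl","wb"))
s=robot.read_state();print(s)
for n in d: print(n,d[n]["fx"],-d[n]["R"].T@d[n]["t"],d[n]["R"][2])
E
```

```text
{'t': 0.15, 'q': array([-1.22838225e+00,  1.30997168e-01,  1.48900671e+00,  2.68410350e-05,
        1.52301035e+00, -8.53505290e-02]), 'dq': array([-0.00111977, -0.0009278 , -0.00228238,  0.00075209, -0.00096889,
       -0.00028019]), 'joint_torque': array([ 8.08752702e-05, -5.60476398e+01, -4.92334914e+01,  7.67640816e-02,
        3.04611353e-02, -8.61520289e-05]), 'tool_pos': array([ 0.24881986, -0.54552136,  0.23183506]), 'orientation': array([-3.06862843e+00, -6.66517818e-01,  2.44346146e-04]), 'force': array([ 0.16645604,  0.17171684, -1.21855727]), 'wrist_torque': array([ 0.04255908,  0.01668428, -0.02746652]), 'opening': 0.09308136054003108}
scene 457.30250027918 [1.11272137 0.11434094 0.73195656] [-0.6376707  -0.12981527 -0.75929183]
top 464.5532694743051 [0.45138938 0.00573207 1.01481732] [ 0.16694011 -0.01946735 -0.98577483]
wrist 354.7426553004669 [ 0.32286557 -0.51138977  0.38332925] [-0.26633358 -0.11799102 -0.95663187]
```

View pics/scene0.png

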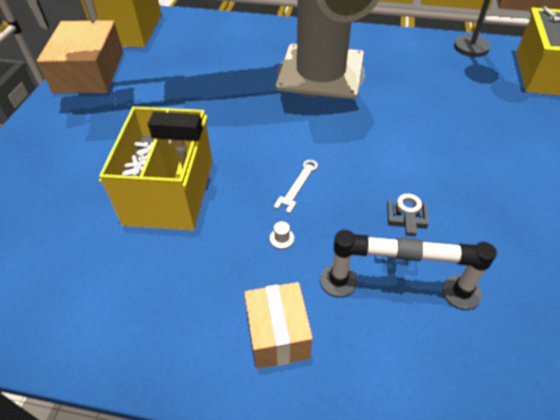

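View pics/top0.png

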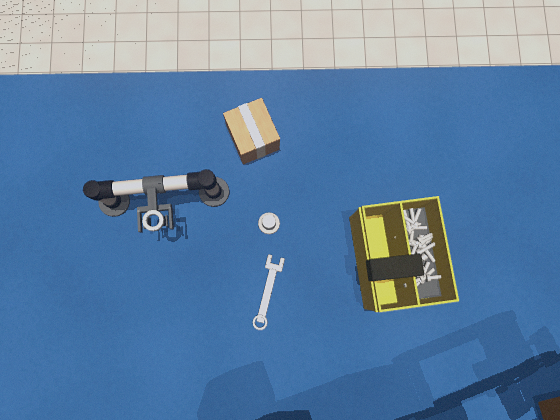

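View pics/wrist0.png

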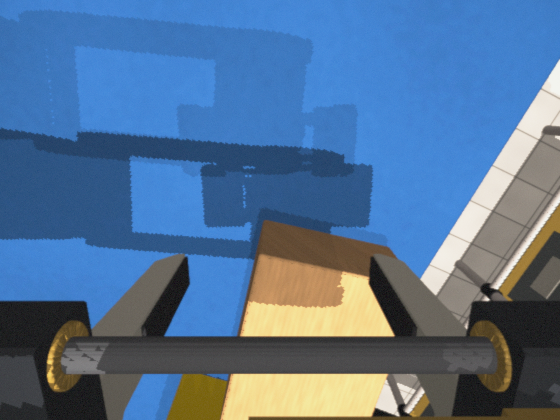

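The scene picture shows the mallet head at about (176,126), the tote at (160,165) and the ring at (409,203). In the top picture the mallet head is at (395,267) and the ring at (152,220). The spanner, bush and carton stand between the tote and the stand.

Run:
```python
from h import *
import pickle
d=pickle.load(open("c0.pkl","rb"))
for n,s in(("top",3),("scene",3)):
    f=d[n]["frame"]
    for nm,(x0,y0,x1,y1) in {"top":dict(ring=(70,150,240,260),mal=(340,190,470,320)),"scene":dict(ring=(310,180,510,320),mal=(95,90,225,235))}[n].items():
        im=cv2.resize(f[y0:y1,x0:x1],None,fx=4,fy=4,interpolation=cv2.INTER_NEAREST)
        cv2.imwrite(f"pics/{n}_{nm}.png",im[:600,:800])
# dark head mask
for n,(x0,y0,x1,y1) in dict(top=(362,250,428,284),scene=(140,105,215,145)).items():
    g=d[n]["frame"][y0:y1,x0:x1].max(2); m=(g<60).astype(np.uint8)
    k,l,st,ce=cv2.connectedComponentsWithStats(m); i=1+np.argmax(st[1:,4])
    c=max(cv2.findContours((l==i).astype(np.uint8),0,2)[0],key=cv2.contourArea)
    r=cv2.minAreaRect(c); b=cv2.boxPoints(r)+[x0,y0]
    print(n,st[i],ce[i]+[x0,y0],b.round(1).tolist())
    for z in(.183,.145): print(z,[onz(d[n],*p,z)[:2].round(4).tolist() for p in b])
for n,(x0,y0,x1,y1) in dict(top=(138,206,168,235),scene=(392,188,428,222)).items():
    g=d[n]["frame"][y0:y1,x0:x1].min(2)
    m=(g>150).astype(np.uint8);k,l,st,ce=cv2.connectedComponentsWithStats(m); i=1+np.argmax(st[1:,4])
    m=(l==i).astype(np.uint8); cs,h=cv2.findContours(m,cv2.RETR_CCOMP,cv2.CHAIN_APPROX_NONE)
    for c,hh in zip(cs,h[0]):
        if len(c)>=8:
            e=cv2.fitEllipse(c); u=(e[0][0]+x0,e[0][1]+y0); print(n,"hole" if hh[3]>=0 else "outer",u,e[1],onz(d[n],*u,.15))
```

```text
top [  4  10  38  21 206] [374.86893204 272.0776699 ] [[366.0, 260.0], [403.0, 260.0], [403.0, 280.0], [366.0, 280.0]]
0.183 [[0.4954, -0.1682], [0.4937, -0.2346], [0.4584, -0.2321], [0.4601, -0.1661]]
0.145 [[0.4974, -0.1761], [0.4957, -0.2456], [0.4587, -0.2429], [0.4605, -0.174]]
scene [   9    8   54   28 1229] [175.19202604 126.54353133] [[148.2, 137.6], [149.6, 112.2], [202.8, 115.2], [201.4, 140.6]]
0.183 [[0.5433, -0.2484], [0.4737, -0.2735], [0.4638, -0.1705], [0.5334, -0.1512]]
0.145 [[0.5038, -0.2735], [0.4294, -0.3003], [0.4189, -0.1902], [0.4933, -0.1696]]
top outer (152.3211212158203, 219.72297763824463) (19.31462287902832, 20.335193634033203) [0.58222552 0.22188796 0.15      ]
top hole (152.3484115600586, 219.78603649139404) (13.729171752929688, 13.837162017822266) [0.58210491 0.22183484 0.15      ]
scene outer (409.12351989746094, 202.36847972869873) (17.960433959960938, 24.484786987304688) [0.58339759 0.22246315 0.15      ]
scene hole (409.11964225769043, 202.232403755188) (10.007638931274414, 14.663909912109375) [0.58309393 0.22245251 0.15      ]
```

View pics/top_mal.png

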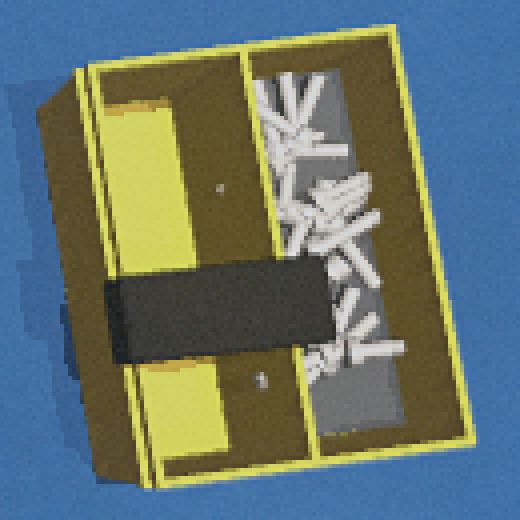

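View pics/scene_mal.png

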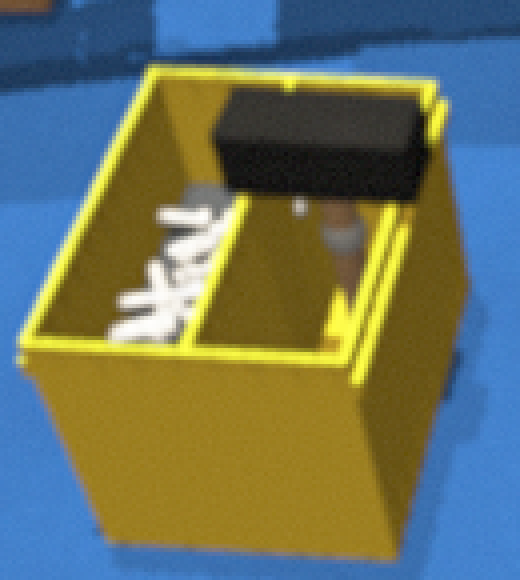

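View pics/top_ring.png

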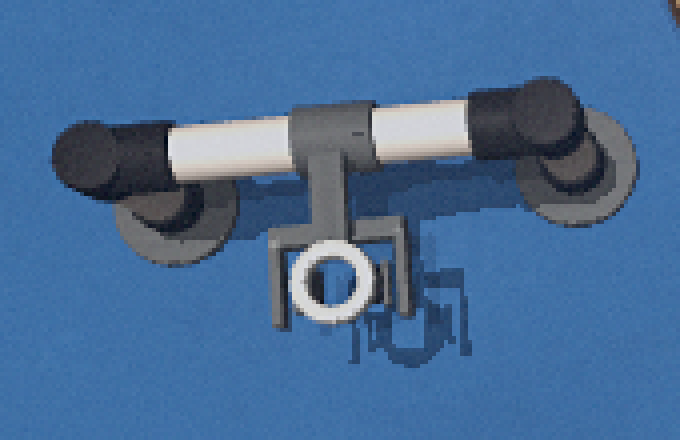

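Run:
```python
from h import *
import pickle
d=pickle.load(open("c0.pkl","rb"))
c=d["top"]
P=np.array([(369.5,259.5),(421.5,254.5),(423.8,275.7),(372.3,280.5)])
W=np.array([onz(c,*p,.183) for p in P]);print(W.round(4),W.mean(0))
print([np.linalg.norm(W[i]-W[(i+1)%4]) for i in range(4)], [np.degrees(np.arctan2(*(W[(i+1)%4]-W[i])[1::-1])) for i in range(4)])
c=d["scene"]
# top face corners in scene crop /4 + (95,90)
P=np.array([(232,88),(425,98),(418,155),(215,135)])/4+[95,90]
W=np.array([onz(c,*p,.183) for p in P]);print(W.round(4),W.mean(0))
print([np.linalg.norm(W[i]-W[(i+1)%4]) for i in range(4)], [np.degrees(np.arctan2(*(W[(i+1)%4]-W[i])[1::-1])) for i in range(4)])
# brownish object near gripper
print("tool axes\n",Ro.from_rotvec(robot.read_state()["orientation"]).as_matrix().round(3))
for z in (0,.1): print(onz(d["wrist"],262,220,z),onz(d["wrist"],395,250,z),onz(d["scene"],85,60,z))
```

```text
[[ 0.4961 -0.1745  0.183 ]
 [ 0.5027 -0.2686  0.183 ]
 [ 0.465  -0.2698  0.183 ]
 [ 0.4589 -0.1773  0.183 ]] [ 0.48067967 -0.22256151  0.183     ]
[np.float64(0.09437192019233764), np.float64(0.03773595390455956), np.float64(0.09272793875761588), np.float64(0.03731288104742005)] [np.float64(-86.00130256574874), np.float64(-178.23612876250178), np.float64(93.75476974744154), np.float64(4.26481105111082)]
[[ 0.4719 -0.2673  0.183 ]
 [ 0.4624 -0.174   0.183 ]
 [ 0.5028 -0.1645  0.183 ]
 [ 0.5063 -0.2621  0.183 ]] [ 0.48586579 -0.21696526  0.183     ]
[np.float64(0.09378830932940463), np.float64(0.04148035840112505), np.float64(0.09767908475207115), np.float64(0.034801710300628015)] [np.float64(95.79878531124217), np.float64(13.174424248813564), np.float64(-87.94280441196062), np.float64(-171.4962066684816)]
tool axes
 [[ 0.91   0.415 -0.   ]
 [ 0.415 -0.91   0.001]
 [ 0.    -0.001 -1.   ]]
[ 0.20023026 -0.54498351  0.        ] [ 0.23083611 -0.70086534  0.        ] [ 0.06705278 -0.67825791  0.        ]
[ 0.23222242 -0.53621983  0.1       ] [ 0.25484405 -0.6514364   0.1       ] [ 0.20991216 -0.56997295  0.1       ]
```

Head centre is about (0.482, -0.220), yaw about +4.5°, and the sizes agree with 40 x 95. The ring is about (0.5827, 0.2222) in both views. I'll hover above the mallet.

>>> step_arm(targets=[{"tz": -10, "az": -0.14, "grip": 0}, {"tz": -10, "az": -0.14, "grip": 0}, {"tz": -10, "az": -0.14, "grip": 0}, {"tz": -10, "az": -0.14, "grip": 0}, {"tz": -10, "az": -0.14, "grip": 0}, {"tz": -10, "az": -0.14, "grip": 0}, {"tz": -10, "az": -0.14, "grip": 0}, {"tz": -10, "az": -0.14, "grip": 0}, {"tz": 0, "az": -0.1, "grip": 0}, {"tx": 31, "ty": 26}, {"tx": 31, "ty": 26}, {"tx": 31, "ty": 26}, {"tx": 31, "ty": 26}, {"tx": 31, "ty": 26}, {"tx": 31, "ty": 26}, {"tx": 31, "ty": 26}, {"tx": 31, "ty": 26}, {"tx": 31, "ty": 26}, {"tx": 31, "ty": 26}])

```text
schema error: expected keys tx, ty, tz, ax, ay, az, grip
```

>>> step_arm(targets=[{"tx": 0, "ty": 0, "tz": -10, "ax": 0, "ay": 0, "az": -0.14, "grip": 0}, {"tx": 0, "ty": 0, "tz": -10, "ax": 0, "ay": 0, "az": -0.14, "grip": 0}, {"tx": 0, "ty": 0, "tz": -10, "ax": 0, "ay": 0, "az": -0.14, "grip": 0}, {"tx": 0, "ty": 0, "tz": -10, "ax": 0, "ay": 0, "az": -0.14, "grip": 0}, {"tx": 0, "ty": 0, "tz": -10, "ax": 0, "ay": 0, "az": -0.14, "grip": 0}, {"tx": 0, "ty": 0, "tz": -10, "ax": 0, "ay": 0, "az": -0.14, "grip": 0}, {"tx": 0, "ty": 0, "tz": -10, "ax": 0, "ay": 0, "az": -0.14, "grip": 0}, {"tx": 0, "ty": 0, "tz": -10, "ax": 0, "ay": 0, "az": -0.14, "grip": 0}, {"tx": 0, "ty": 0, "tz": 0, "ax": 0, "ay": 0, "az": -0.1, "grip": 0}, {"tx": 31, "ty": 26, "tz": 0, "ax": 0, "ay": 0, "az": 0, "grip": 0}, {"tx": 31, "ty": 26, "tz": 0, "ax": 0, "ay": 0, "az": 0, "grip": 0}, {"tx": 31, "ty": 26, "tz": 0, "ax": 0, "ay": 0, "az": 0, "grip": 0}, {"tx": 31, "ty": 26, "tz": 0, "ax": 0, "ay": 0, "az": 0, "grip": 0}, {"tx": 31, "ty": 26, "tz": 0, "ax": 0, "ay": 0, "az": 0, "grip": 0}, {"tx": 31, "ty": 26, "tz": 0, "ax": 0, "ay": 0, "az": 0, "grip": 0}, {"tx": 31, "ty": 26, "tz": 0, "ax": 0, "ay": 0, "az": 0, "grip": 0}, {"tx": 31, "ty": 26, "tz": 0, "ax": 0, "ay": 0, "az": 0, "grip": 0}, {"tx": 31, "ty": 26, "tz": 0, "ax": 0, "ay": 0, "az": 0, "grip": 0}, {"tx": 30, "ty": 25, "tz": 0, "ax": 0, "ay": 0, "az": 0, "grip": 0}])

```text
t: 2.05
tool_pos: [0.4841, -0.2163, 0.3124]
orientation: [-2.134, -2.305, 0.0]
force: [0.9, -0.6, 0.4]
opening: 0.0928
```

Run:
```python
from h import *
import pickle
c=cam("wrist","w1");pickle.dump(c,open("w1.pkl","wb"))
s=robot.read_state();print(s["t"],s["tool_pos"],s["q"],s["force"]);print(Ro.from_rotvec(s["orientation"]).as_matrix().round(4))
```

```text
2.1 [ 0.48668093 -0.21180574  0.31233197] [-0.50946213 -0.07721128  1.55567537  0.00345446  1.66333935 -0.58937167] [ 0.9351381   3.52431445 -0.6013118 ]
[[-0.0801  0.9968  0.0015]
 [ 0.9968  0.0801  0.0031]
 [ 0.003   0.0017 -1.    ]]
```

View pics/w1.png

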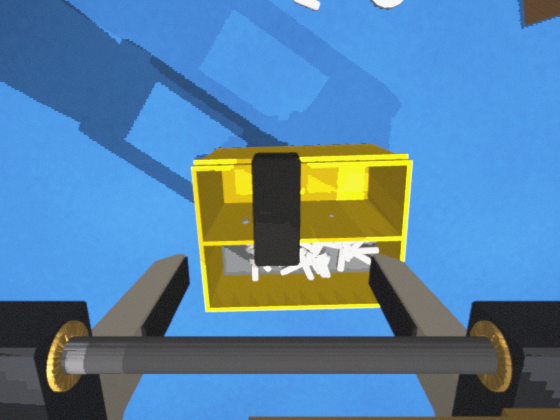

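The wrist view shows the head at columns 252–300, rows 154–266, slightly left of the finger midline. I'll measure again now that the arm is still.

Run:
```python
from h import *
import pickle
c=cam("wrist","w2");pickle.dump(c,open("w2.pkl","wb"))
s=robot.read_state();print(s["t"],s["tool_pos"],s["force"])
x0,y0,x1,y1=235,140,320,285
cv2.imwrite("pics/w2c.png",cv2.resize(cv2.convertScaleAbs(c["frame"][y0:y1,x0:x1],alpha=2.5),None,fx=4,fy=4,interpolation=cv2.INTER_NEAREST))
g=c["frame"][y0:y1,x0:x1].astype(int); m=((g.max(2)<75)&(g.max(2)-g.min(2)<14)).astype(np.uint8)
k,l,st,ce=cv2.connectedComponentsWithStats(m); i=1+np.argmax(st[1:,4]); print(st[i]+[x0,y0,0,0,0])
for r in range(10,130,10):
    w=np.where(l[r]==i)[0]
    if len(w): print(r+y0,w.min()+x0,w.max()+x0)
```

```text
2.15 [ 0.48528093 -0.21413671  0.3122738 ] [-0.36711443  1.35046537  0.38497561]
[ 249  159   47  112 5002]
160 252 293
170 249 295
180 250 295
190 250 294
200 250 294
210 250 295
220 250 295
230 251 295
240 251 294
250 251 295
260 251 294
```

View pics/w2c.png

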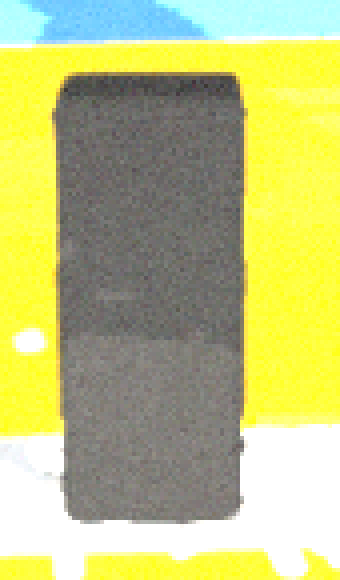

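Run:
```python
from h import *
import pickle
c=pickle.load(open("w2.pkl","rb"))
print(-c["R"].T@c["t"])
P=[(249.3,165),(296,165),(295.3,270),(251,270)]
W=np.array([onz(c,*p,.183) for p in P]);print(W.round(4),W.mean(0))
print([np.linalg.norm(W[i]-W[(i+1)%4]) for i in range(4)], [np.degrees(np.arctan2(*(W[(i+1)%4]-W[i])[1::-1])) for i in range(4)])
b=np.array([onz(c,*p,.145) for p in [(252,158.5),(294,158.5)]]);print(b)
print(robot.read_state()["tool_pos"])
```

```text
[ 0.47960494 -0.13045079  0.46419086]
[[ 0.4604 -0.1771  0.183 ]
 [ 0.4974 -0.1742  0.183 ]
 [ 0.5053 -0.2656  0.183 ]
 [ 0.4669 -0.2686  0.183 ]] [ 0.48250942 -0.22135102  0.183     ]
[np.float64(0.03715301627437444), np.float64(0.09170788693130963), np.float64(0.03854032229571502), np.float64(0.09168211321424663)] [np.float64(4.513476541054425), np.float64(-85.0462106941541), np.float64(-175.52459101132843), np.float64(94.08692771262345)]
[[ 0.45987264 -0.17737079  0.145     ]
 [ 0.49748528 -0.17440029  0.145     ]]
[ 0.48528093 -0.21413671  0.3122738 ]
```

>>> step_arm(targets=[{"tx": -7, "ty": -3.5, "tz": 20, "ax": 0, "ay": 0, "az": 0, "grip": 0}, {"tx": 0, "ty": 0, "tz": 25, "ax": 0, "ay": 0, "az": 0, "grip": 0}, {"tx": 0, "ty": 0, "tz": 25, "ax": 0, "ay": 0, "az": 0, "grip": 0}, {"tx": 0, "ty": 0, "tz": 25, "ax": 0, "ay": 0, "az": 0, "grip": 0}, {"tx": 0, "ty": 0, "tz": 20, "ax": 0, "ay": 0, "az": 0, "grip": 0}, {"tx": 0, "ty": 0, "tz": 10, "ax": 0, "ay": 0, "az": 0, "grip": 0}, {"tx": 0, "ty": 0, "tz": 0, "ax": 0, "ay": 0, "az": 0, "grip": 0}, {"tx": 0, "ty": 0, "tz": 0, "ax": 0, "ay": 0, "az": 0, "grip": 0}])

```text
t: 2.95
tool_pos: [0.4806, -0.2257, 0.1885]
orientation: [2.134, 2.304, 0.0]
force: [-0.6, -0.1, -0.5]
opening: 0.0931
```

Run:
```python
from h import *
c=cam("wrist","w3")
s=robot.read_state();print(s["t"],s["tool_pos"],s["force"]);print(Ro.from_rotvec(s["orientation"]).as_matrix().round(4))
```

```text
3.0 [ 0.48097974 -0.22576503  0.18903238] [-0.49730491  0.27786172  0.69966169]
[[-0.0767  0.9971  0.0016]
 [ 0.9971  0.0767 -0.001 ]
 [-0.0011  0.0015 -1.    ]]
```

View pics/w3.png

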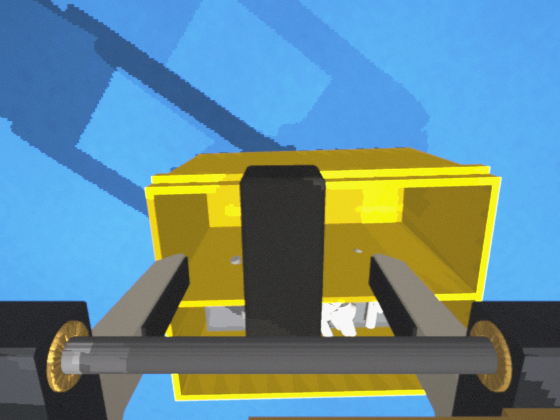

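The head is centred between the fingers (columns 241–324 against a finger midline of 279).

>>> step_arm(targets=[{"tx": 4.5, "ty": 1, "tz": 8, "ax": 0, "ay": 0, "az": 0, "grip": 0}, {"tx": 0, "ty": 0, "tz": 8, "ax": 0, "ay": 0, "az": 0, "grip": 0}, {"tx": 0, "ty": 0, "tz": 6, "ax": 0, "ay": 0, "az": 0, "grip": 0}, {"tx": 0, "ty": 0, "tz": 0, "ax": 0, "ay": 0, "az": 0, "grip": 0}, {"tx": 0, "ty": 0, "tz": 0, "ax": 0, "ay": 0, "az": 0, "grip": 0}, {"tx": 0, "ty": 0, "tz": 0, "ax": 0, "ay": 0, "az": 0, "grip": 0}])

```text
t: 3.6
tool_pos: [0.4813, -0.2207, 0.1658]
orientation: [2.134, 2.305, 0.0]
force: [0.6, 0.1, 0.3]
opening: 0.0931
```

Run:
```python
from h import *
s=robot.read_state();print(s["t"],s["tool_pos"],s["force"]);print(Ro.from_rotvec(s["orientation"]).as_matrix().round(4))
```

```text
3.6 [ 0.48125095 -0.22067632  0.16584891] [0.61188366 0.08143755 0.26218101]
[[-7.69e-02  9.97e-01  3.00e-04]
 [ 9.97e-01  7.69e-02 -1.00e-04]
 [-2.00e-04  3.00e-04 -1.00e+00]]
```

Tips are about 7 mm above the underside. I'll close now.

>>> step_arm(targets=[{"tx": 0, "ty": 0, "tz": 0, "ax": 0, "ay": 0, "az": 0, "grip": 255}, {"tx": 0, "ty": 0, "tz": 0, "ax": 0, "ay": 0, "az": 0, "grip": 255}, {"tx": 0, "ty": 0, "tz": 0, "ax": 0, "ay": 0, "az": 0, "grip": 255}, {"tx": 0, "ty": 0, "tz": 0, "ax": 0, "ay": 0, "az": 0, "grip": 255}, {"tx": 0, "ty": 0, "tz": 0, "ax": 0, "ay": 0, "az": 0, "grip": 255}, {"tx": 0, "ty": 0, "tz": 0, "ax": 0, "ay": 0, "az": 0, "grip": 255}, {"tx": 0, "ty": 0, "tz": 0, "ax": 0, "ay": 0, "az": 0, "grip": 255}, {"tx": 0, "ty": 0, "tz": 0, "ax": 0, "ay": 0, "az": 0, "grip": 255}, {"tx": 0, "ty": 0, "tz": 0, "ax": 0, "ay": 0, "az": 0, "grip": 255}, {"tx": 0, "ty": 0, "tz": 0, "ax": 0, "ay": 0, "az": 0, "grip": 255}], squeeze=55)

```text
t: 4.6
tool_pos: [0.4812, -0.2206, 0.1657]
orientation: [2.134, 2.305, 0.0]
force: [0.9, -0.2, -1.0]
opening: 0.0395
```

>>> step_arm(targets=[{"tx": 0, "ty": 0, "tz": -5, "ax": 0, "ay": 0, "az": 0, "grip": 255}, {"tx": 0, "ty": 0, "tz": -15, "ax": 0, "ay": 0, "az": 0, "grip": 255}, {"tx": 0, "ty": 0, "tz": -15, "ax": 0, "ay": 0, "az": 0, "grip": 255}, {"tx": 0, "ty": 0, "tz": -15, "ax": 0, "ay": 0, "az": 0, "grip": 255}, {"tx": 0, "ty": 0, "tz": -15, "ax": 0, "ay": 0, "az": 0, "grip": 255}, {"tx": 0, "ty": 0, "tz": -15, "ax": 0, "ay": 0, "az": 0, "grip": 255}, {"tx": 0, "ty": 0, "tz": -15, "ax": 0, "ay": 0, "az": 0, "grip": 255}, {"tx": 0, "ty": 0, "tz": -15, "ax": 0, "ay": 0, "az": 0, "grip": 255}, {"tx": 0, "ty": 0, "tz": -15, "ax": 0, "ay": 0, "az": 0, "grip": 255}, {"tx": 0, "ty": 0, "tz": -15, "ax": 0, "ay": 0, "az": 0, "grip": 255}, {"tx": 0, "ty": 0, "tz": -15, "ax": 0, "ay": 0, "az": 0, "grip": 255}, {"tx": 0, "ty": 0, "tz": -8, "ax": 0, "ay": 0, "az": 0, "grip": 255}, {"tx": 0, "ty": 0, "tz": 0, "ax": 0, "ay": 0, "az": 0, "grip": 255}, {"tx": 0, "ty": 0, "tz": 0, "ax": 0, "ay": 0, "az": 0, "grip": 255}])

```text
t: 6.0
tool_pos: [0.4811, -0.2206, 0.3283]
orientation: [-2.134, -2.305, 0.0]
force: [-0.2, 0.3, -3.4]
opening: 0.0395
```

Run:
```python
from h import *
import pickle
c=cam("scene","s4");pickle.dump(c,open("s4.pkl","wb"))
x0,y0,x1,y1=95,20,245,165
cv2.imwrite("pics/s4c.png",cv2.resize(c["frame"][y0:y1,x0:x1],None,fx=4,fy=4,interpolation=cv2.INTER_CUBIC))
s=robot.read_state();print(s["t"],s["tool_pos"],s["force"],s["wrist_torque"]);print(Ro.from_rotvec(s["orientation"]).as_matrix().round(4))
```

```text
6.05 [ 0.48085182 -0.2204482   0.32771488] [-0.32888143  0.35825889 -3.46853337] [-0.01799291 -0.18552726  0.05553399]
[[-7.69e-02  9.97e-01 -1.20e-03]
 [ 9.97e-01  7.69e-02  7.00e-04]
 [ 8.00e-04 -1.20e-03 -1.00e+00]]
```

View pics/s4c.png

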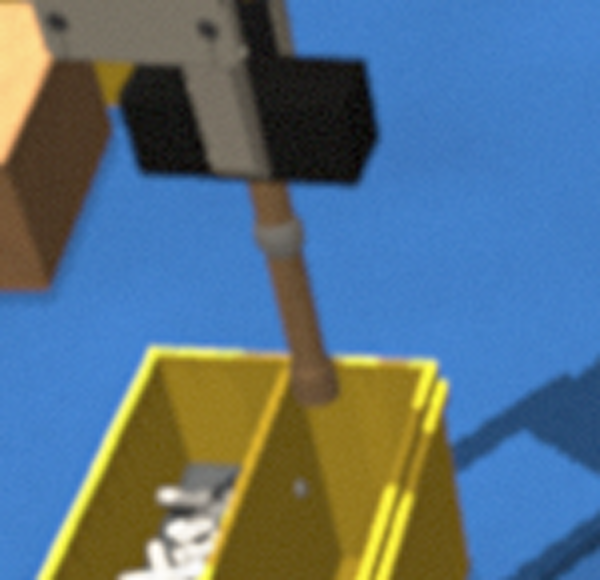

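Run:
```python
from h import *
import pickle
c=pickle.load(open("s4.pkl","rb"))
p=np.array([.481,-.2206]); 
for z in (.307,.307-.0365,.182+.008,.182): print(z,((proj(c,[*p,z])-[95,20])*4).round(1))
# measured: ferrule centre approx & butt centre
for uv,z in(((280,239),.2705),((316,381),.19),((266,187),.305)):
    print(onz(c,uv[0]/4+95,uv[1]/4+20,z).round(4))
```

```text
0.307 [263.  157.5]
0.2705 [280.6 232. ]
0.19 [315.5 379.4]
0.182 [318.7 392.9]
[ 0.486  -0.219   0.2705]
[ 0.4821 -0.2199  0.19  ]
[ 0.4988 -0.213   0.305 ]
```

The handle hangs straight under the TCP: ferrule and butt project within 2 px of the predicted points. Measured weight is about 3.4 N. I'll carry it to the ring.

>>> step_arm(targets=[{"tx": 10, "ty": 3, "tz": 0, "ax": 0, "ay": 0, "az": 0, "grip": 255}, {"tx": 20, "ty": 6, "tz": 0, "ax": 0, "ay": 0, "az": 0, "grip": 255}, {"tx": 29, "ty": 9, "tz": 0, "ax": 0, "ay": 0, "az": 0, "grip": 255}, {"tx": 29, "ty": 9, "tz": 0, "ax": 0, "ay": 0, "az": 0, "grip": 255}, {"tx": 29, "ty": 9, "tz": 0, "ax": 0, "ay": 0, "az": 0, "grip": 255}, {"tx": 29, "ty": 9, "tz": 0, "ax": 0, "ay": 0, "az": 0, "grip": 255}, {"tx": 29, "ty": 9, "tz": 0, "ax": 0, "ay": 0, "az": 0, "grip": 255}, {"tx": 29, "ty": 9, "tz": 0, "ax": 0, "ay": 0, "az": 0, "grip": 255}, {"tx": 29, "ty": 9, "tz": 0, "ax": 0, "ay": 0, "az": 0, "grip": 255}, {"tx": 29, "ty": 9, "tz": 0, "ax": 0, "ay": 0, "az": 0, "grip": 255}, {"tx": 29, "ty": 9, "tz": 0, "ax": 0, "ay": 0, "az": 0, "grip": 255}, {"tx": 29, "ty": 9, "tz": 0, "ax": 0, "ay": 0, "az": 0, "grip": 255}, {"tx": 29, "ty": 9, "tz": 0, "ax": 0, "ay": 0, "az": 0, "grip": 255}, {"tx": 29, "ty": 9, "tz": 0, "ax": 0, "ay": 0, "az": 0, "grip": 255}, {"tx": 29, "ty": 9, "tz": 0, "ax": 0, "ay": 0, "az": 0, "grip": 255}, {"tx": 20, "ty": 7, "tz": 0, "ax": 0, "ay": 0, "az": 0, "grip": 255}, {"tx": 7, "ty": 3, "tz": 0, "ax": 0, "ay": 0, "az": 0, "grip": 255}, {"tx": 0, "ty": 0, "tz": 0, "ax": 0, "ay": 0, "az": 0, "grip": 255}, {"tx": 0, "ty": 0, "tz": 0, "ax": 0, "ay": 0, "az": 0, "grip": 255}, {"tx": 0, "ty": 0, "tz": 0, "ax": 0, "ay": 0, "az": 0, "grip": 255}])

```text
t: 8.05
tool_pos: [0.5832, 0.2215, 0.3287]
orientation: [2.135, 2.304, -0.001]
force: [0.0, -0.4, -3.6]
opening: 0.0398
```

Run:
```python
from h import *
import pickle
s=robot.read_state();print(s["t"],s["tool_pos"],s["q"],s["force"],s["wrist_torque"]);print(Ro.from_rotvec(s["orientation"]).as_matrix().round(4))
d={n:cam(n,n+"5") for n in("scene","top")};pickle.dump(d,open("c5.pkl","wb"))
cv2.imwrite("pics/s5c.png",cv2.resize(d["scene"]["frame"][110:250,340:490],None,fx=4,fy=4,interpolation=cv2.INTER_CUBIC))
cv2.imwrite("pics/t5c.png",cv2.resize(d["top"]["frame"][150:270,70:240],None,fx=4,fy=4,interpolation=cv2.INTER_CUBIC))
```

```text
8.05 [0.58324395 0.22152117 0.32867179] [ 2.81017778e-01  1.77453075e-01  1.26322539e+00 -3.37042798e-04
  1.70110283e+00  2.05081329e-01] [ 0.03895747 -0.43877435 -3.6283523 ] [-0.01782583 -0.0786227  -0.01646885]
[[-7.580e-02  9.971e-01 -1.000e-04]
 [ 9.971e-01  7.580e-02 -4.000e-04]
 [-4.000e-04 -1.000e-04 -1.000e+00]]
```

View pics/s5c.png

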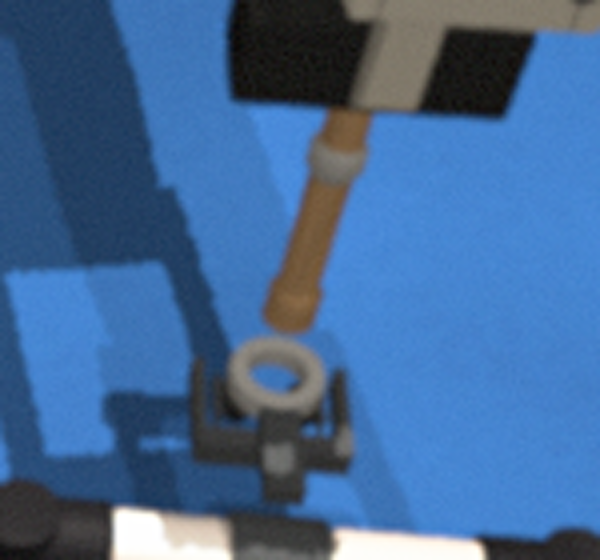

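View pics/t5c.png

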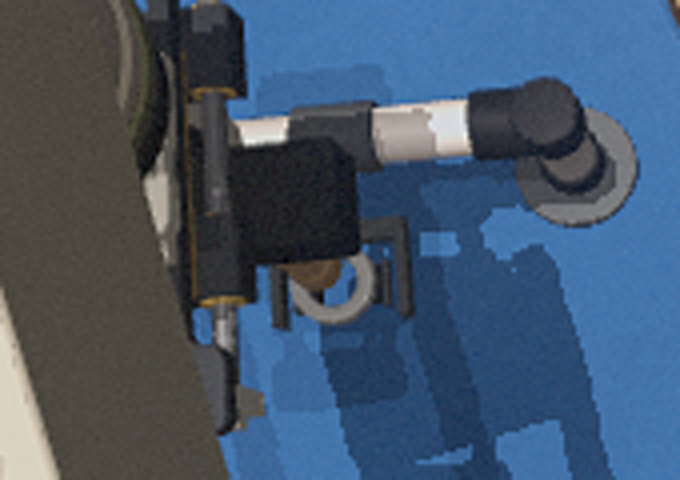

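Run:
```python
from h import *
import pickle
d=pickle.load(open("c5.pkl","rb"));c=d["scene"]
g=cv2.resize(c["frame"][110:250,340:490],None,fx=4,fy=4,interpolation=cv2.INTER_CUBIC).astype(int)
# brown mask
m=((g[:,:,2]-g[:,:,0]>25))
for r in range(110,340,10):
    w=np.where(m[r,200:420])[0]+200
    if len(w): print(r,w.min(),w.max(),(w.min()+w.max())/2)
b=np.array([.5832,.2215]);u=.3287-.0208
for h in(.0445,.109,.117,.125):
    print(h,((proj(c,[*b,u-h])-[340,110]+.0)*4+1.5).round(1))
# expected silhouette bottom of butt edge circle
t=np.linspace(0,2*np.pi,72);P=np.array([proj(c,[b[0]+.011*np.cos(a),b[1]+.011*np.sin(a),u-.125]) for a in t]);P=(P-[340,110])*4+1.5
print("butt bottom circle x",P[:,0].min(),P[:,0].max(),"y",P[:,1].min(),P[:,1].max())
x0,y0,x1,y1=392,188,428,222
gg=c["frame"][y0:y1,x0:x1].astype(int)
m=((gg.max(2)-gg.min(2)<35)&(gg.min(2)>95)).astype(np.uint8);k,l,st,ce=cv2.connectedComponentsWithStats(m);i=1+np.argmax(st[1:,4]);print(st[i])
cs,hh=cv2.findContours((l==i).astype(np.uint8),cv2.RETR_CCOMP,cv2.CHAIN_APPROX_NONE)
for q,h in zip(cs,hh[0]):
    if len(q)>=8: e=cv2.fitEllipse(q);uv=(e[0][0]+x0,e[0][1]+y0);print(h[3],uv,e[1],onz(c,*uv,.15))
print("ring pred",((proj(c,[.5827,.2222,.15])-[340,110])*4+1.5))
```

```text
110 332 367 349.5
120 330 367 348.5
130 326 364 345.0
140 320 361 340.5
150 330 361 345.5
180 313 319 316.0
190 309 344 326.5
200 306 341 323.5
210 303 338 320.5
220 300 335 317.5
230 297 332 314.5
240 294 328 311.0
250 291 325 308.0
260 288 322 305.0
270 285 320 302.5
280 278 316 297.0
290 273 317 295.0
300 270 316 293.0
310 267 313 290.0
320 269 309 289.0
330 286 293 289.5
0.0445 [337.  171.2]
0.109 [300.3 290.2]
0.117 [296.1 303.9]
0.125 [292.  317.3]
butt bottom circle x 264.39774023743576 319.71403815649273 y 297.4264799883024 337.57730822043106
[  5   4  25  21 276]
-1 (408.9517707824707, 202.68433380126953) (18.732086181640625, 23.03986167907715) [0.5841573  0.22219148 0.15      ]
0 (409.0754566192627, 203.9637622833252) (8.383809089660645, 15.065397262573242) [0.58697471 0.22243452 0.15      ]
ring pred [277.37833048 369.64446607]
```

>>> step_arm(targets=[{"tx": 0.7, "ty": -0.2, "tz": 5, "ax": 0, "ay": 0, "az": 0, "grip": 255}, {"tx": 0, "ty": 0, "tz": 10, "ax": 0, "ay": 0, "az": 0, "grip": 255}, {"tx": 0, "ty": 0, "tz": 8, "ax": 0, "ay": 0, "az": 0, "grip": 255}, {"tx": 0, "ty": 0, "tz": 4, "ax": 0, "ay": 0, "az": 0, "grip": 255}, {"tx": 0, "ty": 0, "tz": 0, "ax": 0, "ay": 0, "az": 0, "grip": 255}, {"tx": 0, "ty": 0, "tz": 0, "ax": 0, "ay": 0, "az": 0, "grip": 255}, {"tx": 0, "ty": 0, "tz": 0, "ax": 0, "ay": 0, "az": 0, "grip": 255}])

```text
t: 8.85
tool_pos: [0.5832, 0.2233, 0.3021]
orientation: [2.134, 2.305, 0.001]
force: [0.3, 0.4, -3.3]
opening: 0.0396
```

```bash
cat > st.py <<'E'
from h import *
s=robot.read_state();R=Ro.from_rotvec(s["orientation"]).as_matrix()
print(round(s["t"],2),"pos",s["tool_pos"].round(4),"F",s["force"].round(2),"T",s["wrist_torque"].round(4),"z",R[:,2].round(4),"open",round(s["opening"],4))
E
python3 st.py
python3 - <<'E'
from h import *
import pickle
d={n:cam(n) for n in("scene","wrist")};pickle.dump(d,open("c6.pkl","wb"))
cv2.imwrite("pics/s6c.png",cv2.resize(d["scene"]["frame"][110:250,340:490],None,fx=4,fy=4,interpolation=cv2.INTER_CUBIC))
cv2.imwrite("pics/w6.png",d["wrist"]["frame"])
E
python3 st.py
```

```text
8.85 pos [0.5832 0.2233 0.3021] F [ 0.34  0.42 -3.34] T [-0.0146 -0.1191  0.0096] z [ 7.e-04  2.e-04 -1.e+00] open 0.0396
8.95 pos [0.5833 0.2234 0.3022] F [-0.49  0.   -4.06] T [ 0.0033 -0.1225  0.021 ] z [ 8.e-04  2.e-04 -1.e+00] open 0.0395
```

View pics/s6c.png

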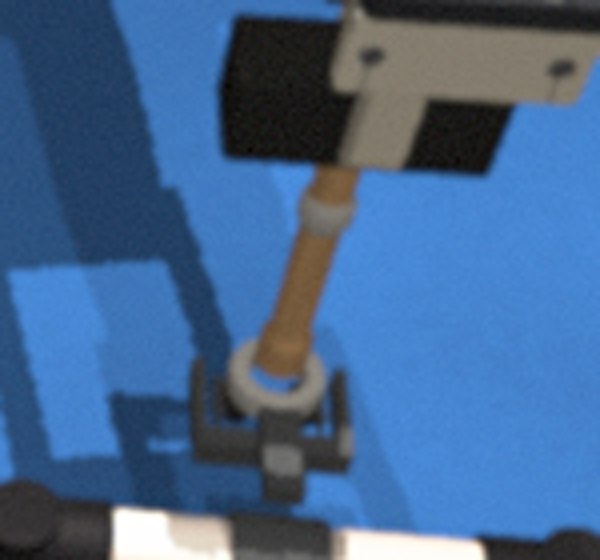

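View pics/w6.png

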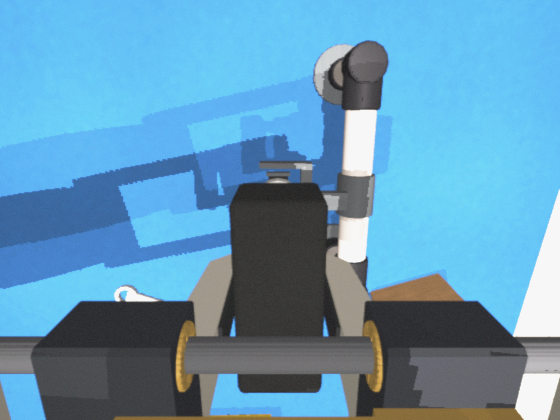

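Run:
```python
from h import *
import pickle
c=pickle.load(open("c6.pkl","rb"))["scene"]
t=np.linspace(0,2*np.pi,72)
def circ(x,y,z,r):
    P=np.array([proj(c,[x+r*np.cos(a),y+r*np.sin(a),z]) for a in t]);P=(P-[340,110])*4+1.5
    return P[:,0].min().round(1),P[:,0].max().round(1),P[:,1].min().round(1),P[:,1].max().round(1)
print("butt",circ(.5832,.2233,.3021-.0208-.125,.011))
print("ring out",circ(.5827,.2222,.15,.02),"in",circ(.5827,.2222,.15,.012), "nominal out low",circ(.5827,.2222,.138,.02))
```

```text
butt (np.float64(256.3), np.float64(310.1), np.float64(341.3), np.float64(381.2))
ring out (np.float64(228.9), np.float64(326.1), np.float64(334.1), np.float64(406.5)) in (np.float64(248.3), np.float64(306.6), np.float64(348.2), np.float64(391.6)) nominal out low (np.float64(223.8), np.float64(319.8), np.float64(352.7), np.float64(424.8))
```

>>> step_arm(targets=[{"tx": -1.1, "ty": 0, "tz": 0, "ax": 0, "ay": 0, "az": 0, "grip": 255}, {"tx": 0, "ty": 0, "tz": 1, "ax": 0, "ay": 0, "az": 0, "grip": 255}, {"tx": 0, "ty": 0, "tz": 1, "ax": 0, "ay": 0, "az": 0, "grip": 255}, {"tx": 0, "ty": 0, "tz": 1, "ax": 0, "ay": 0, "az": 0, "grip": 255}, {"tx": 0, "ty": 0, "tz": 1, "ax": 0, "ay": 0, "az": 0, "grip": 255}, {"tx": 0, "ty": 0, "tz": 0, "ax": 0, "ay": 0, "az": 0, "grip": 255}, {"tx": 0, "ty": 0, "tz": 0, "ax": 0, "ay": 0, "az": 0, "grip": 255}])

```text
t: 9.65
tool_pos: [0.5831, 0.2221, 0.2976]
orientation: [-2.134, -2.305, 0.0]
force: [0.6, -0.5, -4.2]
opening: 0.0397
```

```bash
python3 st.py
```

```text
9.65 pos [0.5831 0.2221 0.2976] F [ 0.55 -0.49 -4.18] T [-0.0322 -0.0783  0.0538] z [-1.e-04 -0.e+00 -1.e+00] open 0.0397
```

Still free, tip around 0.152. I'll continue in 0.5 mm rows.

>>> step_arm(targets=[{"tx": 0, "ty": 0, "tz": 0.5, "ax": 0, "ay": 0, "az": 0, "grip": 255}, {"tx": 0, "ty": 0, "tz": 0.5, "ax": 0, "ay": 0, "az": 0, "grip": 255}, {"tx": 0, "ty": 0, "tz": 0.5, "ax": 0, "ay": 0, "az": 0, "grip": 255}, {"tx": 0, "ty": 0, "tz": 0.5, "ax": 0, "ay": 0, "az": 0, "grip": 255}])

```text
t: 10.05
tool_pos: [0.5831, 0.2222, 0.2956]
orientation: [-2.134, -2.305, 0.0]
force: [-0.4, 0.9, -2.1]
opening: 0.0393
```

```bash
python3 st.py
```

```text
10.05 pos [0.5831 0.2222 0.2956] F [-0.39  0.93 -2.13] T [-0.0111 -0.1054  0.0156] z [-0.  0. -1.] open 0.0393
```

>>> step_arm(targets=[{"tx": 0, "ty": 0, "tz": 0.5, "ax": 0, "ay": 0, "az": 0, "grip": 255}, {"tx": 0, "ty": 0, "tz": 0, "ax": 0, "ay": 0, "az": 0, "grip": 255}])

```text
t: 10.25
tool_pos: [0.5832, 0.2222, 0.2954]
orientation: [2.134, 2.305, 0.0]
force: [-0.6, 0.3, -1.3]
opening: 0.0393
```

```bash
python3 st.py
```

```text
10.25 pos [0.5832 0.2222 0.2954] F [-0.61  0.26 -1.31] T [-0.0249  0.0951  0.0025] z [ 3.e-04  1.e-04 -1.e+00] open 0.0393
```

>>> step_arm(targets=[{"tx": 0, "ty": 0, "tz": 0.5, "ax": 0, "ay": 0, "az": 0, "grip": 255}, {"tx": 0, "ty": 0, "tz": 0, "ax": 0, "ay": 0, "az": 0, "grip": 255}])

```text
t: 10.45
tool_pos: [0.5832, 0.2222, 0.2952]
orientation: [2.134, 2.305, 0.001]
force: [-1.3, 0.8, 0.6]
opening: 0.0398
```

```bash
python3 st.py
```

```text
10.45 pos [0.5832 0.2222 0.2952] F [-1.26  0.82  0.62] T [-0.0928  0.2652  0.0087] z [ 7.e-04  3.e-04 -1.e+00] open 0.0398
```

>>> step_arm(targets=[{"tx": 0, "ty": 0.5, "tz": 0, "ax": 0, "ay": 0, "az": 0, "grip": 255}, {"tx": 0, "ty": 0.5, "tz": 0, "ax": 0, "ay": 0, "az": 0, "grip": 255}, {"tx": 0, "ty": 0, "tz": 0, "ax": 0, "ay": 0, "az": 0, "grip": 255}])

```text
t: 10.75
tool_pos: [0.584, 0.2223, 0.2951]
orientation: [-2.134, -2.305, -0.0]
force: [-4.0, 0.1, 4.9]
opening: 0.0391
```

```bash
python3 st.py
```

```text
10.75 pos [0.584  0.2223 0.2951] F [-4.04  0.07  4.9 ] T [-0.117   1.2173 -0.0213] z [-1.e-04  2.e-04 -1.e+00] open 0.0391
```

>>> step_arm(targets=[{"tx": 0, "ty": -0.5, "tz": 0, "ax": 0, "ay": 0, "az": 0, "grip": 255}, {"tx": 0, "ty": -0.5, "tz": 0, "ax": 0, "ay": 0, "az": 0, "grip": 255}, {"tx": 0, "ty": -0.5, "tz": 0, "ax": 0, "ay": 0, "az": 0, "grip": 255}, {"tx": 0, "ty": 0, "tz": 0, "ax": 0, "ay": 0, "az": 0, "grip": 255}])

```text
t: 11.15
tool_pos: [0.5832, 0.2222, 0.2951]
orientation: [2.134, 2.304, 0.002]
force: [0.3, 0.5, 4.5]
opening: 0.0396
```

```bash
python3 st.py
```

```text
11.15 pos [0.5832 0.2222 0.2951] F [0.27 0.53 4.47] T [ 0.0073 -0.2597  0.0629] z [ 1.8e-03  4.0e-04 -1.0e+00] open 0.0396
```

```bash
python3 - <<'E'
from h import *
import pickle
d={n:cam(n) for n in("scene","top")};pickle.dump(d,open("c7.pkl","wb"))
cv2.imwrite("pics/s7c.png",cv2.resize(d["scene"]["frame"][170:235,380:450],None,fx=8,fy=8,interpolation=cv2.INTER_CUBIC))
cv2.imwrite("pics/t7c.png",cv2.resize(d["top"]["frame"][195:245,125:195],None,fx=8,fy=8,interpolation=cv2.INTER_CUBIC))
E
python3 st.py
```

```text
11.25 pos [0.5832 0.2222 0.2951] F [0.06 0.36 5.25] T [ 0.0922 -0.4467  0.0262] z [ 1.6e-03  4.0e-04 -1.0e+00] open 0.0396
```

View pics/s7c.png

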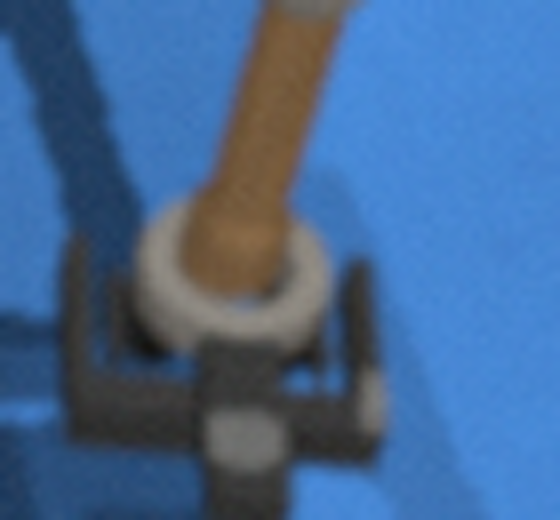

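View pics/t7c.png

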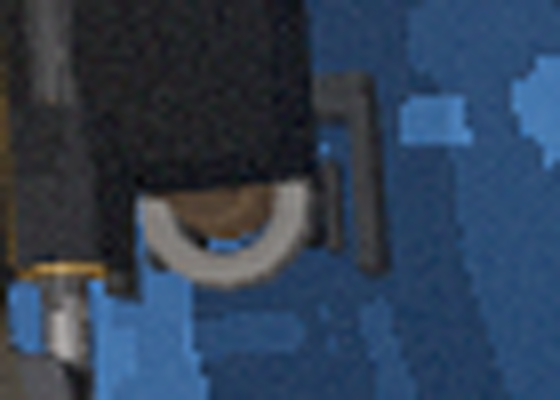

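Run:
```python
from h import *
import pickle
from scipy.optimize import fsolve
d=pickle.load(open("c7.pkl","rb"))
t=np.linspace(0,2*np.pi,181)
# column profiles
for n,cols,rows in(("scene",(408,409,410),range(196,216)),("top",(151,152,153,154),range(214,234))):
    for u in cols: print(n,u,[(r,d[n]["frame"][r,u].tolist()) for r in rows])
def mr(c,x,z,r,y=.2222): return max(proj(c,[x+r*np.cos(a),y+r*np.sin(a),z])[1] for a in t)
for nm,r,a,b in(("butt",.011,206.2,224.3),("hole",.012,207.7,226.4)):
    print(nm,fsolve(lambda v:[mr(d["scene"],*v,r)-a,mr(d["top"],*v,r)-b],[.583,.15]))
    for z in (.15,): print([fsolve(lambda v:mr(d[n],v[0],z,r)-q,[.583]) for n,q in(("scene",a),("top",b))])
```

```text
scene 408 [(196, [60, 89, 115]), (197, [65, 94, 123]), (198, [65, 98, 128]), (199, [67, 100, 128]), (200, [64, 96, 125]), (201, [61, 93, 119]), (202, [60, 90, 117]), (203, [60, 86, 113]), (204, [62, 87, 114]), (205, [59, 86, 112]), (206, [76, 93, 113]), (207, [101, 106, 114]), (208, [129, 130, 131]), (209, [128, 134, 137]), (210, [127, 135, 140]), (211, [109, 116, 120]), (212, [80, 83, 86]), (213, [59, 61, 61]), (214, [58, 59, 59]), (215, [60, 60, 59])]
scene 409 [(196, [61, 91, 116]), (197, [63, 93, 120]), (198, [68, 98, 128]), (199, [69, 102, 132]), (200, [66, 98, 129]), (201, [64, 96, 122]), (202, [63, 91, 117]), (203, [57, 86, 114]), (204, [57, 87, 113]), (205, [59, 87, 113]), (206, [79, 94, 114]), (207, [108, 107, 112]), (208, [132, 126, 123]), (209, [133, 137, 138]), (210, [131, 138, 142]), (211, [120, 126, 128]), (212, [86, 88, 91]), (213, [62, 65, 63]), (214, [53, 56, 54]), (215, [55, 58, 55])]
scene 410 [(196, [61, 90, 116]), (197, [63, 92, 121]), (198, [65, 99, 129]), (199, [72, 105, 135]), (200, [73, 105, 134]), (201, [67, 98, 126]), (202, [63, 93, 119]), (203, [63, 92, 11
[... 1484 characters left out ...]
32]), (229, [131, 134, 137]), (230, [103, 107, 111]), (231, [85, 67, 57]), (232, [92, 60, 36]), (233, [93, 62, 39])]
top 154 [(214, [31, 22, 18]), (215, [32, 25, 24]), (216, [31, 26, 18]), (217, [24, 28, 17]), (218, [34, 36, 41]), (219, [48, 58, 76]), (220, [48, 68, 86]), (221, [66, 81, 100]), (222, [52, 68, 86]), (223, [49, 64, 78]), (224, [42, 57, 75]), (225, [156, 99, 56]), (226, [114, 97, 89]), (227, [118, 120, 124]), (228, [128, 132, 135]), (229, [129, 133, 136]), (230, [84, 88, 91]), (231, [86, 64, 48]), (232, [92, 61, 39]), (233, [89, 58, 33])]
butt [0.5840718  0.15380482]
[array([0.5807993]), array([0.58458665])]
hole [0.58182273 0.14851286]
[array([0.58309334]), array([0.58162833])]
```

Both close-ups show the butt sitting on the ring's +x side. The top view has a gap of about 3 mm at -x, where 1 mm is expected. The moment agrees. I'll lift a little, shift to -x and retry.

>>> step_arm(targets=[{"tx": 0, "ty": 0, "tz": -2.5, "ax": 0, "ay": 0, "az": 0, "grip": 255}, {"tx": -0.2, "ty": -0.7, "tz": 0, "ax": 0, "ay": 0, "az": 0, "grip": 255}, {"tx": 0, "ty": 0, "tz": 0, "ax": 0, "ay": 0, "az": 0, "grip": 255}, {"tx": 0, "ty": 0, "tz": 0, "ax": 0, "ay": 0, "az": 0, "grip": 255}])

```text
t: 11.65
tool_pos: [0.5816, 0.2217, 0.2961]
orientation: [-2.134, -2.305, 0.002]
force: [-0.3, -0.0, -2.6]
opening: 0.0398
```

```bash
python3 st.py
```

```text
11.65 pos [0.5816 0.2217 0.2961] F [-0.32 -0.05 -2.57] T [-0.0548 -0.0862 -0.0684] z [-1.7e-03 -5.0e-04 -1.0e+00] open 0.0398
```

>>> step_arm(targets=[{"tx": 0, "ty": 0, "tz": 0.6, "ax": 0, "ay": 0, "az": 0, "grip": 255}, {"tx": 0, "ty": 0, "tz": 0.6, "ax": 0, "ay": 0, "az": 0, "grip": 255}, {"tx": 0, "ty": 0, "tz": 0.6, "ax": 0, "ay": 0, "az": 0, "grip": 255}, {"tx": 0, "ty": 0, "tz": 0, "ax": 0, "ay": 0, "az": 0, "grip": 255}])

```text
t: 12.05
tool_pos: [0.5819, 0.2219, 0.2955]
orientation: [2.134, 2.305, 0.0]
force: [-0.8, -0.6, -2.7]
opening: 0.0398
```

```bash
python3 st.py
```

```text
12.05 pos [0.5819 0.2219 0.2955] F [-0.79 -0.64 -2.65] T [-0.0665  0.1299  0.025 ] z [ 1.e-04  0.e+00 -1.e+00] open 0.0398
```

>>> step_arm(targets=[{"tx": 0, "ty": 0, "tz": 0.6, "ax": 0, "ay": 0, "az": 0, "grip": 255}, {"tx": 0, "ty": 0, "tz": 0, "ax": 0, "ay": 0, "az": 0, "grip": 255}])

```text
t: 12.25
tool_pos: [0.582, 0.2219, 0.2953]
orientation: [2.134, 2.305, 0.001]
force: [-1.9, 0.1, 1.0]
opening: 0.0401
```

```bash
python3 st.py
```

```text
12.25 pos [0.582  0.2219 0.2953] F [-1.89  0.07  1.03] T [-0.1273  0.4504 -0.0083] z [ 4.e-04  2.e-04 -1.e+00] open 0.0401
```

Run:
```python
from h import *
import pickle
d=pickle.load(open("c7.pkl","rb"))
for n,rows,cols in(("scene",(202,204),range(394,426)),("top",(221,222,223),range(140,168))):
    for r in rows: print(n,r,[(u,*d[n]["frame"][r,u][[0,2]].tolist()) for u in cols])
```

```text
scene 202 [(394, 92, 37), (395, 90, 34), (396, 93, 59), (397, 101, 98), (398, 115, 127), (399, 130, 143), (400, 128, 140), (401, 114, 130), (402, 85, 112), (403, 62, 104), (404, 56, 107), (405, 57, 109), (406, 59, 111), (407, 59, 113), (408, 60, 117), (409, 63, 117), (410, 63, 119), (411, 66, 122), (412, 62, 117), (413, 58, 111), (414, 61, 105), (415, 77, 100), (416, 101, 114), (417, 123, 134), (418, 129, 144), (419, 131, 139), (420, 147, 124), (421, 166, 92), (422, 165, 65), (423, 141, 58), (424, 121, 58), (425, 125, 58)]
scene 204 [(394, 69, 49), (395, 74, 51), (396, 77, 60), (397, 88, 91), (398, 103, 114), (399, 125, 135), (400, 128, 141), (401, 127, 141), (402, 110, 128), (403, 83, 112), (404, 67, 112), (405, 61, 112), (406, 60, 114), (407, 59, 111), (408, 62, 114), (409, 57, 113), (410, 60, 115), (411, 57, 113), (412, 56, 108), (413, 59, 104), (414, 68, 93), (415, 80, 93), (416, 95, 106), (417, 118, 131), (418, 129, 142), (419, 133, 148), (420, 135, 131), (421, 145, 102), (422, 125, 63), (423, 90, 51), (424, 57, 52), (425, 73, 58)]
top 221 [(140, 32, 26), (141, 35, 34), (142, 14
[... 590 characters left out ...]
 89), (152, 62, 97), (153, 57, 90), (154, 52, 86), (155, 49, 76), (156, 47, 75), (157, 44, 72), (158, 70, 72), (159, 116, 121), (160, 121, 126), (161, 128, 133), (162, 123, 126), (163, 74, 74), (164, 45, 39), (165, 52, 36), (166, 62, 59), (167, 44, 38)]
top 223 [(140, 23, 24), (141, 33, 31), (142, 134, 53), (143, 120, 128), (144, 123, 128), (145, 120, 126), (146, 122, 128), (147, 72, 73), (148, 44, 51), (149, 44, 64), (150, 52, 84), (151, 50, 86), (152, 50, 81), (153, 46, 78), (154, 49, 78), (155, 52, 81), (156, 47, 78), (157, 65, 54), (158, 108, 96), (159, 121, 125), (160, 124, 132), (161, 133, 137), (162, 107, 115), (163, 77, 77), (164, 41, 36), (165, 38, 26), (166, 68, 63), (167, 46, 43)]
```

Edge profiles also put the butt too far to -y: in the scene view the only gap is on the +y side, and the moment's sign agrees. I'll shift -x 0.6 and +y 0.8.

>>> step_arm(targets=[{"tx": 0, "ty": 0, "tz": -1.8, "ax": 0, "ay": 0, "az": 0, "grip": 255}, {"tx": 0.8, "ty": -0.6, "tz": 0, "ax": 0, "ay": 0, "az": 0, "grip": 255}, {"tx": 0, "ty": 0, "tz": 0, "ax": 0, "ay": 0, "az": 0, "grip": 255}, {"tx": 0, "ty": 0, "tz": 0, "ax": 0, "ay": 0, "az": 0, "grip": 255}, {"tx": 0, "ty": 0, "tz": 0.6, "ax": 0, "ay": 0, "az": 0, "grip": 255}, {"tx": 0, "ty": 0, "tz": 0.6, "ax": 0, "ay": 0, "az": 0, "grip": 255}, {"tx": 0, "ty": 0, "tz": 0.6, "ax": 0, "ay": 0, "az": 0, "grip": 255}, {"tx": 0, "ty": 0, "tz": 0, "ax": 0, "ay": 0, "az": 0, "grip": 255}])

```text
t: 13.05
tool_pos: [0.5814, 0.2228, 0.2948]
orientation: [2.134, 2.305, 0.001]
force: [1.4, 0.5, -3.1]
opening: 0.0398
```

```bash
python3 st.py
```

```text
13.05 pos [0.5814 0.2228 0.2948] F [ 1.36  0.54 -3.1 ] T [ 0.3107 -0.2928  0.0272] z [ 4.e-04  4.e-04 -1.e+00] open 0.0398
```

>>> step_arm(targets=[{"tx": 0.3, "ty": 0.2, "tz": 0.5, "ax": 0, "ay": 0, "az": 0, "grip": 255}, {"tx": 0, "ty": 0, "tz": 0.5, "ax": 0, "ay": 0, "az": 0, "grip": 255}, {"tx": 0, "ty": 0, "tz": 0, "ax": 0, "ay": 0, "az": 0, "grip": 255}])

```text
t: 13.35
tool_pos: [0.5815, 0.223, 0.2936]
orientation: [-2.134, -2.305, -0.0]
force: [0.2, 1.3, -3.9]
opening: 0.0398
```

```bash
python3 st.py
```

```text
13.35 pos [0.5815 0.223  0.2936] F [ 0.19  1.3  -3.87] T [ 0.275  -0.2774 -0.0128] z [-0.e+00  1.e-04 -1.e+00] open 0.0398
```

The tip is in, about 2 mm deep, with a light side force to +y. I'll ease over and keep lowering.

>>> step_arm(targets=[{"tx": 0.3, "ty": 0.2, "tz": 0.5, "ax": 0, "ay": 0, "az": 0, "grip": 255}, {"tx": 0, "ty": 0, "tz": 1, "ax": 0, "ay": 0, "az": 0, "grip": 255}, {"tx": 0, "ty": 0, "tz": 1, "ax": 0, "ay": 0, "az": 0, "grip": 255}, {"tx": 0, "ty": 0, "tz": 1, "ax": 0, "ay": 0, "az": 0, "grip": 255}, {"tx": 0, "ty": 0, "tz": 1, "ax": 0, "ay": 0, "az": 0, "grip": 255}])

```text
t: 13.85
tool_pos: [0.5816, 0.2232, 0.2891]
orientation: [-2.134, -2.305, 0.0]
force: [0.1, 1.1, -3.4]
opening: 0.0396
```

```bash
python3 st.py
```

```text
13.85 pos [0.5816 0.2232 0.2891] F [ 0.08  1.12 -3.35] T [ 0.1333 -0.1456  0.0092] z [-1.e-04 -0.e+00 -1.e+00] open 0.0396
```

>>> step_arm(targets=[{"tx": 0.2, "ty": 0.1, "tz": 1, "ax": 0, "ay": 0, "az": 0, "grip": 255}, {"tx": 0, "ty": 0, "tz": 1, "ax": 0, "ay": 0, "az": 0, "grip": 255}, {"tx": 0, "ty": 0, "tz": 1, "ax": 0, "ay": 0, "az": 0, "grip": 255}, {"tx": 0, "ty": 0, "tz": 1, "ax": 0, "ay": 0, "az": 0, "grip": 255}, {"tx": 0, "ty": 0, "tz": 1, "ax": 0, "ay": 0, "az": 0, "grip": 255}, {"tx": 0, "ty": 0, "tz": 1, "ax": 0, "ay": 0, "az": 0, "grip": 255}])

```text
t: 14.45
tool_pos: [0.5817, 0.2235, 0.2831]
orientation: [-2.134, -2.305, 0.0]
force: [0.2, -0.5, -3.9]
opening: 0.0401
```

```bash
python3 st.py
```

```text
14.45 pos [0.5817 0.2235 0.2831] F [ 0.2  -0.49 -3.89] T [-0.0268 -0.1676 -0.0085] z [-1.e-04 -0.e+00 -1.e+00] open 0.0401
```

>>> step_arm(targets=[{"tx": 0, "ty": 0, "tz": 1, "ax": 0, "ay": 0, "az": 0, "grip": 255}, {"tx": 0, "ty": 0, "tz": 1, "ax": 0, "ay": 0, "az": 0, "grip": 255}, {"tx": 0, "ty": 0, "tz": 1, "ax": 0, "ay": 0, "az": 0, "grip": 255}, {"tx": 0, "ty": 0, "tz": 1, "ax": 0, "ay": 0, "az": 0, "grip": 255}, {"tx": 0, "ty": 0, "tz": 1, "ax": 0, "ay": 0, "az": 0, "grip": 255}, {"tx": 0, "ty": 0, "tz": 1, "ax": 0, "ay": 0, "az": 0, "grip": 255}])

```text
t: 15.05
tool_pos: [0.5817, 0.2235, 0.2772]
orientation: [-2.134, -2.305, -0.0]
force: [0.5, -0.2, -3.8]
opening: 0.0396
```

```bash
python3 st.py
```

```text
15.05 pos [0.5817 0.2235 0.2772] F [ 0.47 -0.22 -3.79] T [ 0.0548 -0.0673 -0.0114] z [-0.e+00  1.e-04 -1.e+00] open 0.0396
```

>>> step_arm(targets=[{"tx": 0, "ty": 0, "tz": 0.7, "ax": 0, "ay": 0, "az": 0, "grip": 255}, {"tx": 0, "ty": 0, "tz": 0.7, "ax": 0, "ay": 0, "az": 0, "grip": 255}, {"tx": 0, "ty": 0, "tz": 0.7, "ax": 0, "ay": 0, "az": 0, "grip": 255}, {"tx": 0, "ty": 0, "tz": 0.7, "ax": 0, "ay": 0, "az": 0, "grip": 255}])

```text
t: 15.45
tool_pos: [0.5819, 0.2237, 0.275]
orientation: [2.134, 2.305, 0.001]
force: [-0.1, 1.4, 1.1]
opening: 0.0395
```

```bash
python3 st.py
```

```text
15.45 pos [0.5819 0.2237 0.275 ] F [-0.08  1.43  1.13] T [ 0.3799  0.1501 -0.0368] z [ 8.e-04  6.e-04 -1.e+00] open 0.0395
```

>>> step_arm(targets=[{"tx": 0, "ty": 0, "tz": 0.7, "ax": 0, "ay": 0, "az": 0, "grip": 255}, {"tx": 0, "ty": 0, "tz": 0.7, "ax": 0, "ay": 0, "az": 0, "grip": 255}, {"tx": 0, "ty": 0, "tz": 0.7, "ax": 0, "ay": 0, "az": 0, "grip": 255}])

```text
t: 15.75
tool_pos: [0.582, 0.2234, 0.2728]
orientation: [2.134, 2.305, 0.001]
force: [-0.0, 0.1, 0.1]
opening: 0.0397
```

```bash
python3 st.py
```

```text
15.75 pos [0.582  0.2234 0.2728] F [-0.04  0.12  0.1 ] T [0.2177 0.0393 0.0377] z [ 8.e-04  1.e-04 -1.e+00] open 0.0397
```

>>> step_arm(targets=[{"tx": 0, "ty": 0, "tz": 1, "ax": 0, "ay": 0, "az": 0, "grip": 255}, {"tx": 0, "ty": 0, "tz": 1, "ax": 0, "ay": 0, "az": 0, "grip": 255}, {"tx": 0, "ty": 0, "tz": 1, "ax": 0, "ay": 0, "az": 0, "grip": 255}, {"tx": 0, "ty": 0, "tz": 1, "ax": 0, "ay": 0, "az": 0, "grip": 255}, {"tx": 0, "ty": 0, "tz": 1, "ax": 0, "ay": 0, "az": 0, "grip": 255}])

```text
t: 16.25
tool_pos: [0.5818, 0.2234, 0.2671]
orientation: [2.134, 2.305, -0.0]
force: [1.3, 0.3, -2.6]
opening: 0.0396
```

```bash
python3 st.py
```

```text
16.25 pos [0.5818 0.2234 0.2671] F [ 1.29  0.26 -2.63] T [ 0.2971 -0.6443 -0.0014] z [ 1.e-04 -1.e-04 -1.e+00] open 0.0396
```

>>> step_arm(targets=[{"tx": 0, "ty": 0, "tz": 1.5, "ax": 0, "ay": 0, "az": 0, "grip": 255}, {"tx": 0, "ty": 0, "tz": 1.5, "ax": 0, "ay": 0, "az": 0, "grip": 255}, {"tx": 0, "ty": 0, "tz": 1.5, "ax": 0, "ay": 0, "az": 0, "grip": 255}, {"tx": 0, "ty": 0, "tz": 1.5, "ax": 0, "ay": 0, "az": 0, "grip": 255}, {"tx": 0, "ty": 0, "tz": 1.5, "ax": 0, "ay": 0, "az": 0, "grip": 255}])

```text
t: 16.75
tool_pos: [0.5818, 0.2235, 0.2598]
orientation: [2.134, 2.305, 0.0]
force: [2.6, 1.2, -2.3]
opening: 0.0395
```

```bash
python3 st.py
```

```text
16.75 pos [0.5818 0.2235 0.2598] F [ 2.65  1.2  -2.29] T [ 0.2439 -0.6772 -0.0131] z [ 2.e-04  1.e-04 -1.e+00] open 0.0395
```

>>> step_arm(targets=[{"tx": 0.2, "ty": 0.5, "tz": 1.5, "ax": 0, "ay": 0, "az": 0, "grip": 255}, {"tx": 0, "ty": 0, "tz": 1.5, "ax": 0, "ay": 0, "az": 0, "grip": 255}, {"tx": 0, "ty": 0, "tz": 1.5, "ax": 0, "ay": 0, "az": 0, "grip": 255}, {"tx": 0, "ty": 0, "tz": 1.5, "ax": 0, "ay": 0, "az": 0, "grip": 255}, {"tx": 0, "ty": 0, "tz": 1.5, "ax": 0, "ay": 0, "az": 0, "grip": 255}, {"tx": 0, "ty": 0, "tz": 1.5, "ax": 0, "ay": 0, "az": 0, "grip": 255}])

```text
t: 17.35
tool_pos: [0.5819, 0.2236, 0.2506]
orientation: [-2.134, -2.305, 0.001]
force: [-0.4, -0.3, -3.4]
opening: 0.0399
```

```bash
python3 st.py
```

```text
17.35 pos [0.5819 0.2236 0.2506] F [-0.43 -0.31 -3.42] T [0.1804 0.0616 0.0011] z [-8.e-04 -3.e-04 -1.e+00] open 0.0399
```

>>> step_arm(targets=[{"tx": 0, "ty": 0, "tz": 2, "ax": 0, "ay": 0, "az": 0, "grip": 255}, {"tx": 0, "ty": 0, "tz": 3, "ax": 0, "ay": 0, "az": 0, "grip": 255}, {"tx": 0, "ty": 0, "tz": 3, "ax": 0, "ay": 0, "az": 0, "grip": 255}, {"tx": 0, "ty": 0, "tz": 3, "ax": 0, "ay": 0, "az": 0, "grip": 255}, {"tx": 0, "ty": 0, "tz": 3, "ax": 0, "ay": 0, "az": 0, "grip": 255}, {"tx": 0, "ty": 0, "tz": 3, "ax": 0, "ay": 0, "az": 0, "grip": 255}])

```text
t: 17.95
tool_pos: [0.5822, 0.2236, 0.2335]
orientation: [2.134, 2.305, -0.0]
force: [0.7, -0.2, -3.6]
opening: 0.0396
```

```bash
python3 st.py
```

```text
17.95 pos [0.5822 0.2236 0.2335] F [ 0.7  -0.22 -3.61] T [ 0.0601 -0.0639 -0.0343] z [-1.e-04 -1.e-04 -1.e+00] open 0.0396
```

>>> step_arm(targets=[{"tx": 0, "ty": 0, "tz": 3, "ax": 0, "ay": 0, "az": 0, "grip": 255}, {"tx": 0, "ty": 0, "tz": 3, "ax": 0, "ay": 0, "az": 0, "grip": 255}, {"tx": 0, "ty": 0, "tz": 3, "ax": 0, "ay": 0, "az": 0, "grip": 255}, {"tx": 0, "ty": 0, "tz": 3, "ax": 0, "ay": 0, "az": 0, "grip": 255}, {"tx": 0, "ty": 0, "tz": 3, "ax": 0, "ay": 0, "az": 0, "grip": 255}, {"tx": 0, "ty": 0, "tz": 2, "ax": 0, "ay": 0, "az": 0, "grip": 255}, {"tx": 0, "ty": 0, "tz": 1.5, "ax": 0, "ay": 0, "az": 0, "grip": 255}, {"tx": 0, "ty": 0, "tz": 1.5, "ax": 0, "ay": 0, "az": 0, "grip": 255}, {"tx": 0, "ty": 0, "tz": 1.5, "ax": 0, "ay": 0, "az": 0, "grip": 255}])

```text
t: 18.85
tool_pos: [0.5823, 0.2237, 0.2123]
orientation: [2.134, 2.305, 0.0]
force: [-0.6, 0.0, -3.3]
opening: 0.0397
```

```bash
python3 st.py
```

```text
18.85 pos [0.5823 0.2237 0.2123] F [-0.6   0.02 -3.35] T [-0.0047 -0.0518 -0.0397] z [ 1.e-04  0.e+00 -1.e+00] open 0.0397
```

>>> step_arm(targets=[{"tx": 0, "ty": 0, "tz": 1.5, "ax": 0, "ay": 0, "az": 0, "grip": 255}, {"tx": 0, "ty": 0, "tz": 1.5, "ax": 0, "ay": 0, "az": 0, "grip": 255}, {"tx": 0, "ty": 0, "tz": 1.5, "ax": 0, "ay": 0, "az": 0, "grip": 255}, {"tx": 0, "ty": 0, "tz": 1.5, "ax": 0, "ay": 0, "az": 0, "grip": 255}, {"tx": 0, "ty": 0, "tz": 1.5, "ax": 0, "ay": 0, "az": 0, "grip": 255}, {"tx": 0, "ty": 0, "tz": 1.5, "ax": 0, "ay": 0, "az": 0, "grip": 255}])

```text
t: 19.45
tool_pos: [0.5823, 0.2237, 0.2032]
orientation: [2.134, 2.305, 0.0]
force: [0.1, -1.0, -4.1]
opening: 0.0397
```

```bash
python3 st.py
```

```text
19.45 pos [0.5823 0.2237 0.2032] F [ 0.12 -0.98 -4.11] T [ 0.0356 -0.0782  0.0133] z [ 0.  0. -1.] open 0.0397
```

>>> step_arm(targets=[{"tx": 0, "ty": 0, "tz": 1.5, "ax": 0, "ay": 0, "az": 0, "grip": 255}, {"tx": 0, "ty": 0, "tz": 1.5, "ax": 0, "ay": 0, "az": 0, "grip": 255}, {"tx": 0, "ty": 0, "tz": 1.5, "ax": 0, "ay": 0, "az": 0, "grip": 255}, {"tx": 0, "ty": 0, "tz": 1.5, "ax": 0, "ay": 0, "az": 0, "grip": 255}, {"tx": 0, "ty": 0, "tz": 1.5, "ax": 0, "ay": 0, "az": 0, "grip": 255}, {"tx": 0, "ty": 0, "tz": 1.5, "ax": 0, "ay": 0, "az": 0, "grip": 255}, {"tx": 0, "ty": 0, "tz": 1.5, "ax": 0, "ay": 0, "az": 0, "grip": 255}])

```text
t: 20.15
tool_pos: [0.5822, 0.224, 0.1929]
orientation: [-2.134, -2.305, -0.001]
force: [-0.6, 2.5, -0.8]
opening: 0.0399
```

```bash
python3 st.py
```

```text
20.15 pos [0.5822 0.224  0.1929] F [-0.62  2.53 -0.76] T [ 0.3332  0.1256 -0.0169] z [ 2.e-04  6.e-04 -1.e+00] open 0.0399
```

>>> step_arm(targets=[{"tx": 0, "ty": 0, "tz": 0.8, "ax": 0, "ay": 0, "az": 0, "grip": 255}, {"tx": 0, "ty": 0, "tz": 0.8, "ax": 0, "ay": 0, "az": 0, "grip": 255}, {"tx": 0, "ty": 0, "tz": 0.8, "ax": 0, "ay": 0, "az": 0, "grip": 255}, {"tx": 0, "ty": 0, "tz": 0.8, "ax": 0, "ay": 0, "az": 0, "grip": 255}])

```text
t: 20.55
tool_pos: [0.5823, 0.2238, 0.1898]
orientation: [2.134, 2.305, 0.001]
force: [-0.3, 0.5, 3.3]
opening: 0.0398
```

```bash
python3 st.py
```

```text
20.55 pos [0.5823 0.2238 0.1898] F [-0.31  0.47  3.34] T [ 0.0331  0.3001 -0.0318] z [ 4.e-04  1.e-04 -1.e+00] open 0.0398
```

>>> step_arm(targets=[{"tx": 0, "ty": 0, "tz": 0.8, "ax": 0, "ay": 0, "az": 0, "grip": 255}, {"tx": 0, "ty": 0, "tz": 0.8, "ax": 0, "ay": 0, "az": 0, "grip": 255}, {"tx": 0, "ty": 0, "tz": 0.8, "ax": 0, "ay": 0, "az": 0, "grip": 255}])

```text
t: 20.85
tool_pos: [0.5823, 0.2236, 0.187]
orientation: [2.134, 2.305, 0.0]
force: [0.2, 0.9, -2.0]
opening: 0.0397
```

```bash
python3 st.py
```

```text
20.85 pos [0.5823 0.2236 0.187 ] F [ 0.24  0.89 -1.96] T [ 0.1769 -0.1301 -0.0224] z [ 2.e-04 -1.e-04 -1.e+00] open 0.0397
```

>>> step_arm(targets=[{"tx": 0, "ty": 0, "tz": 1, "ax": 0, "ay": 0, "az": 0, "grip": 255}, {"tx": 0, "ty": 0, "tz": 1, "ax": 0, "ay": 0, "az": 0, "grip": 255}, {"tx": 0, "ty": 0, "tz": 1, "ax": 0, "ay": 0, "az": 0, "grip": 255}, {"tx": 0, "ty": 0, "tz": 1, "ax": 0, "ay": 0, "az": 0, "grip": 255}, {"tx": 0, "ty": 0, "tz": 1, "ax": 0, "ay": 0, "az": 0, "grip": 255}, {"tx": 0, "ty": 0, "tz": 1, "ax": 0, "ay": 0, "az": 0, "grip": 255}])

```text
t: 21.45
tool_pos: [0.5822, 0.2236, 0.1809]
orientation: [-2.134, -2.305, 0.0]
force: [2.2, 0.8, -5.0]
opening: 0.04
```

```bash
python3 st.py
```

```text
21.45 pos [0.5822 0.2236 0.1809] F [ 2.19  0.77 -4.97] T [ 0.2404 -0.5749  0.0195] z [-1.e-04 -1.e-04 -1.e+00] open 0.04
```

>>> step_arm(targets=[{"tx": 0, "ty": 0, "tz": 1, "ax": 0, "ay": 0, "az": 0, "grip": 255}, {"tx": 0, "ty": 0, "tz": 1, "ax": 0, "ay": 0, "az": 0, "grip": 255}, {"tx": 0, "ty": 0, "tz": 1, "ax": 0, "ay": 0, "az": 0, "grip": 255}, {"tx": 0, "ty": 0, "tz": 1, "ax": 0, "ay": 0, "az": 0, "grip": 255}, {"tx": 0, "ty": 0, "tz": 1, "ax": 0, "ay": 0, "az": 0, "grip": 255}, {"tx": 0, "ty": 0, "tz": 1, "ax": 0, "ay": 0, "az": 0, "grip": 255}])

```text
t: 22.05
tool_pos: [0.5821, 0.2235, 0.1752]
orientation: [-2.134, -2.305, 0.001]
force: [-0.8, 1.1, -4.3]
opening: 0.0396
```

```bash
python3 st.py
```

```text
22.05 pos [0.5821 0.2235 0.1752] F [-0.82  1.12 -4.28] T [ 0.2349 -0.0809 -0.0313] z [-4.e-04 -3.e-04 -1.e+00] open 0.0396
```

Past the catch. Now I'll approach the ring face.

>>> step_arm(targets=[{"tx": -0.1, "ty": 0.2, "tz": 1, "ax": 0, "ay": 0, "az": 0, "grip": 255}, {"tx": 0, "ty": 0, "tz": 1, "ax": 0, "ay": 0, "az": 0, "grip": 255}, {"tx": 0, "ty": 0, "tz": 1, "ax": 0, "ay": 0, "az": 0, "grip": 255}, {"tx": 0, "ty": 0, "tz": 0.5, "ax": 0, "ay": 0, "az": 0, "grip": 255}])

```text
t: 22.45
tool_pos: [0.5823, 0.2236, 0.1715]
orientation: [-2.134, -2.305, 0.001]
force: [-1.1, 0.4, -3.9]
opening: 0.0398
```

```bash
python3 st.py
```

```text
22.45 pos [0.5823 0.2236 0.1715] F [-1.11  0.4  -3.88] T [0.1903 0.0444 0.0247] z [-4.e-04 -1.e-04 -1.e+00] open 0.0398
```

>>> step_arm(targets=[{"tx": 0, "ty": 0, "tz": 0.5, "ax": 0, "ay": 0, "az": 0, "grip": 255}, {"tx": 0, "ty": 0, "tz": 0.5, "ax": 0, "ay": 0, "az": 0, "grip": 255}, {"tx": 0, "ty": 0, "tz": 0, "ax": 0, "ay": 0, "az": 0, "grip": 255}])

```text
t: 22.75
tool_pos: [0.5825, 0.2236, 0.1708]
orientation: [2.134, 2.305, 0.0]
force: [-0.9, 1.3, -3.9]
opening: 0.0394
```

```bash
python3 st.py
```

```text
22.75 pos [0.5825 0.2236 0.1708] F [-0.87  1.34 -3.85] T [ 0.1382 -0.0138  0.0013] z [ 1.e-04 -1.e-04 -1.e+00] open 0.0394
```

>>> step_arm(targets=[{"tx": 0, "ty": 0, "tz": 0.5, "ax": 0, "ay": 0, "az": 0, "grip": 255}, {"tx": 0, "ty": 0, "tz": 0.5, "ax": 0, "ay": 0, "az": 0, "grip": 255}, {"tx": 0, "ty": 0, "tz": 0, "ax": 0, "ay": 0, "az": 0, "grip": 255}])

```text
t: 23.05
tool_pos: [0.5825, 0.2236, 0.1706]
orientation: [2.134, 2.305, 0.001]
force: [-5.1, -1.2, 6.1]
opening: 0.0396
```

```bash
python3 st.py
```

```text
23.05 pos [0.5825 0.2236 0.1706] F [-5.14 -1.17  6.13] T [-0.1771  0.9563 -0.0273] z [ 5.e-04  1.e-04 -1.e+00] open 0.0396
```

>>> step_arm(targets=[{"tx": 0, "ty": 0, "tz": 0.4, "ax": 0, "ay": 0, "az": 0, "grip": 255}, {"tx": 0, "ty": 0, "tz": 0, "ax": 0, "ay": 0, "az": 0, "grip": 255}])

```text
t: 23.25
tool_pos: [0.5825, 0.2236, 0.1706]
orientation: [2.134, 2.305, 0.001]
force: [-7.0, -1.4, 8.6]
opening: 0.0398
```

```bash
python3 st.py
```

```text
23.25 pos [0.5825 0.2236 0.1706] F [-6.95 -1.43  8.56] T [-0.2121  1.273  -0.0316] z [ 6.e-04  1.e-04 -1.e+00] open 0.0398
```

>>> step_arm(targets=[{"tx": 0, "ty": -0.3, "tz": 0.4, "ax": 0, "ay": 0, "az": 0, "grip": 255}, {"tx": 0, "ty": 0, "tz": 0, "ax": 0, "ay": 0, "az": 0, "grip": 255}])

```text
t: 23.45
tool_pos: [0.5825, 0.2236, 0.1707]
orientation: [2.134, 2.305, 0.002]
force: [-6.0, -1.6, 9.4]
opening: 0.0403
```

```bash
python3 st.py
```

```text
23.45 pos [0.5825 0.2236 0.1707] F [-5.99 -1.64  9.42] T [-2.536e-01  1.213e+00 -1.000e-04] z [ 1.4e-03  2.0e-04 -1.0e+00] open 0.0403
```

>>> step_arm(targets=[{"tx": 0, "ty": -0.3, "tz": 0.4, "ax": 0, "ay": 0, "az": 0, "grip": 255}, {"tx": 0, "ty": 0, "tz": 0, "ax": 0, "ay": 0, "az": 0, "grip": 255}, {"tx": 0, "ty": 0, "tz": 0, "ax": 0, "ay": 0, "az": 0, "grip": 255}])

```text
t: 23.75
tool_pos: [0.5825, 0.2236, 0.1707]
orientation: [2.133, 2.304, 0.003]
force: [-6.1, -1.8, 10.9]
opening: 0.0396
```

```bash
python3 st.py
```

```text
23.75 pos [0.5825 0.2236 0.1707] F [-6.11 -1.8  10.87] T [-0.3285  1.2015 -0.0162] z [ 2.2e-03  4.0e-04 -1.0e+00] open 0.0396
```

>>> step_arm(targets=[{"tx": 0, "ty": 0, "tz": 0.4, "ax": 0, "ay": 0, "az": 0, "grip": 255}, {"tx": 0, "ty": 0, "tz": 0, "ax": 0, "ay": 0, "az": 0, "grip": 255}, {"tx": 0, "ty": 0, "tz": 0, "ax": 0, "ay": 0, "az": 0, "grip": 255}, {"tx": 0, "ty": 0, "tz": 0, "ax": 0, "ay": 0, "az": 0, "grip": 255}, {"tx": 0, "ty": 0, "tz": 0, "ax": 0, "ay": 0, "az": 0, "grip": 255}, {"tx": 0, "ty": 0, "tz": 0, "ax": 0, "ay": 0, "az": 0, "grip": 255}])

```text
t: 24.35
tool_pos: [0.5825, 0.2236, 0.1707]
orientation: [2.133, 2.304, 0.003]
force: [-6.5, -1.3, 12.8]
opening: 0.0396
```

```bash
python3 st.py
```

```text
24.35 pos [0.5825 0.2236 0.1707] F [-6.49 -1.32 12.82] T [-0.3743  1.4509  0.0661] z [ 2.3e-03  4.0e-04 -1.0e+00] open 0.0396
```

Held for about 0.6 s at roughly 16 N. I'll hold a bit longer, ease off while still pressing, and open.

>>> step_arm(targets=[{"tx": 0, "ty": 0, "tz": 0, "ax": 0, "ay": 0, "az": 0, "grip": 255}, {"tx": 0, "ty": 0, "tz": 0, "ax": 0, "ay": 0, "az": 0, "grip": 255}, {"tx": 0, "ty": 0, "tz": 0, "ax": 0, "ay": 0, "az": 0, "grip": 255}, {"tx": 0, "ty": 0, "tz": 0, "ax": 0, "ay": 0, "az": 0, "grip": 255}, {"tx": 0, "ty": 0, "tz": -0.6, "ax": 0, "ay": 0, "az": 0, "grip": 255}, {"tx": 0, "ty": 0, "tz": -0.6, "ax": 0, "ay": 0, "az": 0, "grip": 255}, {"tx": 0, "ty": 0, "tz": -0.4, "ax": 0, "ay": 0, "az": 0, "grip": 255}, {"tx": 0, "ty": 0, "tz": 0, "ax": 0, "ay": 0, "az": 0, "grip": 255}])

```text
t: 25.15
tool_pos: [0.5825, 0.2236, 0.1707]
orientation: [2.134, 2.305, 0.002]
force: [-2.2, 0.3, 6.2]
opening: 0.0393
```

```bash
python3 st.py
```

```text
25.15 pos [0.5825 0.2236 0.1707] F [-2.2   0.26  6.21] T [-0.1261  0.5054 -0.0017] z [ 1.7e-03  4.0e-04 -1.0e+00] open 0.0393
```

>>> step_arm(targets=[{"tx": 0, "ty": 0, "tz": -0.3, "ax": 0, "ay": 0, "az": 0, "grip": 255}, {"tx": 0, "ty": 0, "tz": 0, "ax": 0, "ay": 0, "az": 0, "grip": 0}, {"tx": 0, "ty": 0, "tz": 0, "ax": 0, "ay": 0, "az": 0, "grip": 0}, {"tx": 0, "ty": 0, "tz": 0, "ax": 0, "ay": 0, "az": 0, "grip": 0}, {"tx": 0, "ty": 0, "tz": 0, "ax": 0, "ay": 0, "az": 0, "grip": 0}, {"tx": 0, "ty": 0, "tz": 0, "ax": 0, "ay": 0, "az": 0, "grip": 0}, {"tx": 0, "ty": 0, "tz": 0, "ax": 0, "ay": 0, "az": 0, "grip": 0}, {"tx": 0, "ty": 0, "tz": 0, "ax": 0, "ay": 0, "az": 0, "grip": 0}, {"tx": 0, "ty": 0, "tz": 0, "ax": 0, "ay": 0, "az": 0, "grip": 0}, {"tx": 0, "ty": 0, "tz": 0, "ax": 0, "ay": 0, "az": 0, "grip": 0}])

```text
t: 26.15
tool_pos: [0.5818, 0.2236, 0.17]
orientation: [2.134, 2.305, 0.0]
force: [0.3, 1.0, -0.7]
opening: 0.0929
```

```bash
python3 st.py
```

```text
26.15 pos [0.5818 0.2236 0.17  ] F [ 0.31  1.02 -0.75] T [-0.0106 -0.0691  0.0056] z [ 0.  0. -1.] open 0.0929
```

Open and clear. I'll withdraw upward, then move aside to look.

>>> step_arm(targets=[{"tx": 0, "ty": 0, "tz": -10, "ax": 0, "ay": 0, "az": 0, "grip": 0}, {"tx": 0, "ty": 0, "tz": -20, "ax": 0, "ay": 0, "az": 0, "grip": 0}, {"tx": 0, "ty": 0, "tz": -25, "ax": 0, "ay": 0, "az": 0, "grip": 0}, {"tx": 0, "ty": 0, "tz": -25, "ax": 0, "ay": 0, "az": 0, "grip": 0}, {"tx": 0, "ty": 0, "tz": -25, "ax": 0, "ay": 0, "az": 0, "grip": 0}, {"tx": 0, "ty": 0, "tz": -15, "ax": 0, "ay": 0, "az": 0, "grip": 0}, {"tx": -20, "ty": -10, "tz": 0, "ax": 0, "ay": 0, "az": 0, "grip": 0}, {"tx": -30, "ty": -15, "tz": 0, "ax": 0, "ay": 0, "az": 0, "grip": 0}, {"tx": -30, "ty": -15, "tz": 0, "ax": 0, "ay": 0, "az": 0, "grip": 0}, {"tx": -30, "ty": -15, "tz": 0, "ax": 0, "ay": 0, "az": 0, "grip": 0}, {"tx": -30, "ty": -15, "tz": 0, "ax": 0, "ay": 0, "az": 0, "grip": 0}, {"tx": -20, "ty": -10, "tz": 0, "ax": 0, "ay": 0, "az": 0, "grip": 0}, {"tx": -10, "ty": 0, "tz": 0, "ax": 0, "ay": 0, "az": 0, "grip": 0}, {"tx": 0, "ty": 0, "tz": 0, "ax": 0, "ay": 0, "az": 0, "grip": 0}, {"tx": 0, "ty": 0, "tz": 0, "ax": 0, "ay": 0, "az": 0, "grip": 0}])

```text
t: 27.65
tool_pos: [0.5155, 0.0484, 0.2901]
orientation: [-2.134, -2.305, -0.001]
force: [-0.1, 0.1, -0.4]
opening: 0.0931
```

```bash
python3 st.py
python3 - <<'E'
from h import *
import pickle
d={n:cam(n,n+"9") for n in("scene","top")};pickle.dump(d,open("c9.pkl","wb"))
cv2.imwrite("pics/s9c.png",cv2.resize(d["scene"]["frame"][150:320,310:510],None,fx=3.5,fy=3.5,interpolation=cv2.INTER_CUBIC))
E
```

```text
27.65 pos [0.5155 0.0484 0.2901] F [-0.1   0.06 -0.39] T [-0.0503 -0.104  -0.0094] z [ 1.e-04  5.e-04 -1.e+00] open 0.0931
```

View pics/s9c.png

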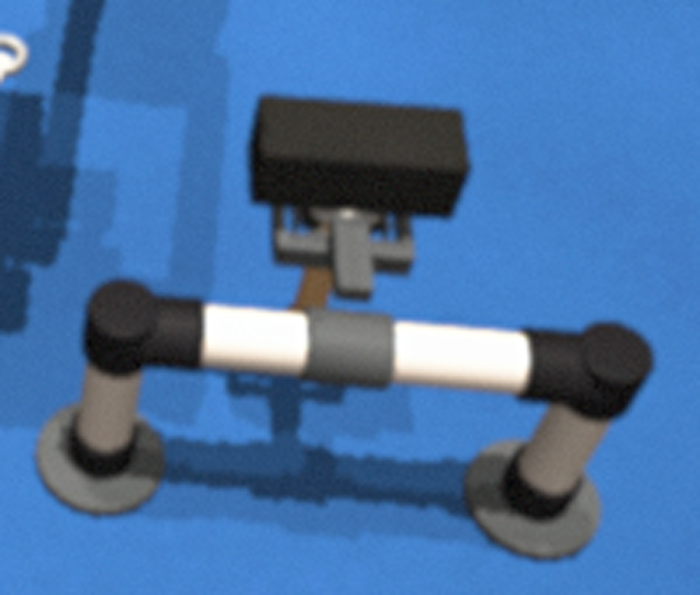

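View pics/top9.png

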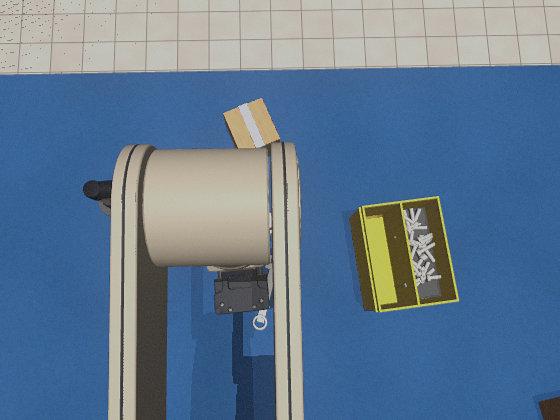

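View pics/scene9.png

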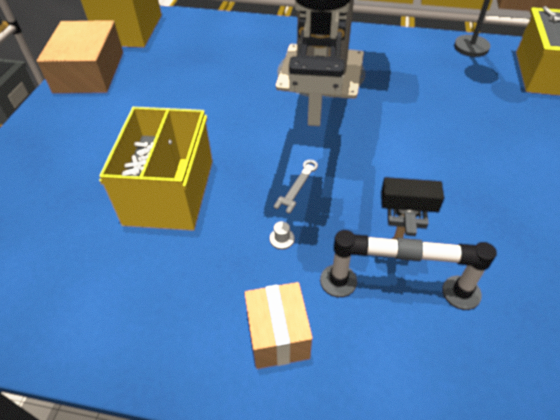

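The head sits level on the ring, its front face at crop rows 165–214 with the handle below. The spanner, bush and carton have not moved. I'll check the head height numerically and then hand in.

Run:
```python
from h import *
import pickle
c=pickle.load(open("c9.pkl","rb"))["scene"]
a=np.radians(4.4);Rz=np.array([[np.cos(a),-np.sin(a)],[np.sin(a),np.cos(a)]])
for z in(.150,.188):
    for dy in(-.0475,.0475): print(z,dy,((proj(c,[*(np.array([.5825,.2236])+Rz@[.02,dy]),z])-[310,150]+.5)*3.5-.5).round(1))
```

```text
0.15 -0.0475 [251.3 207.1]
0.15 0.0475 [456.5 224. ]
0.188 -0.0475 [264.4 153.5]
0.188 0.0475 [477.9 170.5]
```

```bash
python3 st.py; python3 -c "
from plant import robot
print(robot.close_job())"
```

```text
27.75 pos [0.5154 0.0488 0.2899] F [-0.    0.64 -0.24] T [-0.0721 -0.0513 -0.0066] z [-3.e-04  4.e-04 -1.e+00] open 0.093
the job is handed in; nothing more can be done
None
```

The mallet is hanging in the ring with its head down on the ring face, and the job is handed in at about 28 s. It took three tries to feel the butt into the hole. I then lowered it through, pushed the butt and ferrule past the rollers, and pressed with about 16 N for roughly 1 s before letting go.

**Force and height:** The head met the ring with the tool at z = 0.1706, against 0.1705 predicted from where the tip first touched the ring. The highest vertical load I read on the stand was about 16.5 N, about 18 N with the side force. Forces were read between moves, so I did not see brief peaks at the catch.

**Final pictures:** The scene view shows the head level on the ring and the handle below it. The spanner, bush and carton look unmoved, and the arm is clear of everything.

**Disagreement:** In that view the head's lower edge showed about 2 px (3–4 mm) higher than computed for fully home. About 1 px of the same upward shift showed while I still held the mallet, so I put it down mostly to calibration and rounded edges and relied on the contact height. The top view was blocked by the arm, so it could not confirm this.

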